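Clamp a hull blank with the loose square key

TASK

Clamp the wooden boat-hull blank in the carving board. Take the loose square T-key from the tool block, seat it fully home in the square socket recessed in the board's clamp (the square stands a little askew: feel for it with light pressure and do not force it), and turn it clockwise until the blank is held firmly against its fence, but without crushing the soft wood. Then take the strain off the key, draw it out and stand it back in its hole in the tool block; leave everything else where it is.

Things in the scene. Friction and masses are not known exactly. Their poses are not given: they have to be found in the camera images.
- key_grip (a point): Middle of the dark cross-bar of the loose steel T-key, 57 mm above its tip. The bar is 64 mm long (x axis), 12 mm wide (y; grip across this), 14 mm high. Shank below: 11 mm square, sides parallel to x and y, its end edges barely broken (0.5 mm), with a round collar 17.6 mm across, 29 to 34 mm above the tip. Weight 0.11 to 0.18 kg. It starts upright in the tool block.
- key_tip (a point): Centre of the lower end of the T-key's shank; z points up along the key, x along the cross-bar. About 5 N of pressure is enough to feel for the socket and seat the key; if it wedges part way, raise it and try a slightly different angle, not more force. It must not be forced with over 20 N.
- socket (a point): Centre of the mouth of the clamp's square socket, on its turning axis; the socket is 12.2 mm square, 12 mm deep, with a flat floor. The point's axes are the board's and do not turn. At the start the square stands 0.20 to 0.70 rad anticlockwise (from above) of these axes; that angle is not reported. The key goes in within about 0.1 rad of it, or of it plus quarter turns.
- bore (a point): Centre of the upper rim of the round bore, 21 mm across, in the 6 mm top plate of the aluminium clamp housing, straight above the socket; the socket's mouth lies 7 mm below this rim.
- clamp_front (a point): Front of the steel eccentric disc that the socket turns. Clockwise it runs evenly (about 0.1 N m) for 0.2 to 1.5 rad until it has pushed the blank to the fence, then stiffens within 0.15 rad. About 0.35 N m holds the blank firmly (15 to 20 N); over 0.45 N m begins to crush it. It holds itself; turning the key back 0.1 to 0.2 rad, until it feels slack, frees it.
- jig: Fixed carving board: light plywood, 150 mm (x) x 200 mm (y), on rubber feet, its top 16 mm above the work surface; origin under its centre. The aluminium clamp housing on it is 48 mm (x) x 72 mm (y), its top 51 mm above the work surface; the socket's axis stands at x = -38, y = 0 mm. The clamp pushes along +x.
- fence: Fixed L-shaped aluminium fence with end stop, 22 mm high, on the board; origin in the inner corner at the board's top. Its face looks to -x, the end stop's face to +y. Its slots let it be set a little differently each time (a few mm).
- blank: Loose boat-hull blank of soft wood with pencil lines: 34 mm wide (x), 118 mm long (y, pointed at the +y end), 36 mm high, standing on the board between the clamp and the fence, its top 52 mm above the work surface. Origin at the board's top, at its corner next to the fence's inner corner. At the start it has about 1 mm of play to the fence.
- rest (a point): Centre of the floor of the key's round hole in the tool block, 10 mm above the work surface. The hole is 19 mm across, vertical, 26 mm deep; the fixed wooden block is 56 mm (x) x 96 mm (y) x 36 mm high, the hole 18 mm off its middle towards -y. Short drill shanks stand 6.5 mm out of its top, 40 to 54 mm from the hole towards +y. The key stands upright here, any way round.
- magnifier_lamp: Fixed magnifier lamp, 300 mm high, at the right of the work; origin under its foot, 110 x 210 mm over all, its ring head to the right (-y). An obstacle: go round or above it.
- paint_jar_b: Bystander: small paint jar, 30 mm across, 39 mm high, standing on the board's near right corner; origin under it.
- tweezers: Bystander: steel tweezers, 117 mm long, lying on the board's left margin; origin under the middle.
- paint_jar: Bystander: small paint jar, 30 mm across, 39 mm high, on the cutting mat; origin under it.
- tape_roll: Bystander: roll of masking tape, 44 mm across, 30 mm high; origin under it.
- putty_tube: Bystander: putty tube, 101 mm long, 34 mm wide, 21 mm high; origin under the middle.
- needle_file: Bystander: needle file, 155 mm long; origin under the middle.
- white_glue: Bystander: glue bottle, 35 mm across, 84 mm high, behind the tool block; origin under it.

How it is judged:
By the outcome, as a careful person would: the job done as asked, in the order asked, and still so for the second after the job is handed in, with the robot touching nothing.
It also fails if it takes over 72 s, if anything falls off the work surface, if the arm or the gripper's body presses on something with over 40 N, if the wrist force passes 120 N, or if a joint passes its speed limit or range.

ROBOT

A 7-joint arm with a two-finger parallel gripper is mounted at the origin on a cart in front of the work surface, level with it; the furniture and walls round the work are solid. World frame = base frame: x ahead of the robot, y to its left, z up, the work surface at z = 0. Lengths are in m, angles in rad, forces in N, time in s.
With the tool pointing down it reaches from about 0.4 to 0.85 m from the base axis. Payload 4.5 kg.
Tool frame: the origin (TCP) lies on the centre line of the jaws, within the pads' length; the fingertips stand 14 mm ahead of it and the grasp point (between the pads) lies 5 mm behind it; z points along the fingers, y is the line along which they close (so a half turn about z gives the same grasp; the last joint's range is limited). The gripper opens to 85 mm and grips with 20 to 120 N. Pads are 22 mm wide; open, the fingers measure 114 mm over their backs; the gripper's body (76 mm by 85 mm) begins 54 mm behind the grasp point. The pads swing forward as they close: fully open they stand 13 mm farther back than shut.
Start: joints at [1.144, 0.689, -0.195, 1.565, 0.157, 0.902, -0.215], TCP at [0.278, -0.56, 0.245] pointing down, gripper open.
Joint ranges: [-3.01, 3.01], [-0.46, 2.08], [-1.47, 1.51], [0.13, 2.56], [-1, 4.14], [0.04, 2.09], [-2.66, 2.66]. Speed limits (rad/s): [2.57, 2.57, 3.14, 3.14, 3.14, 3.14, 3.14].

INTERFACE

Orientations are given as a rotation vector (axis times angle).
In Python, from station import manip, vision gives the robot as it stands.
- The arm moves only by the tool move_arm, never from a script. Its argument "increments" is a list of rows, each a list of 3 entries, a list of its own where there are three numbers: the gripper command: -1 is fully open, 1 is shut, values between are in proportion, then the shift along the tool's x, y, z normalised to -1 to 1, where 1 is 0.1 m, then the turn, a rotation vector about the tool's x, y, z normalised to -1 to 1, where 1 is 60 degrees. In form: [[claw, [dx, dy, dz], [wx, wy, wz]], ...]. A call has 1 to 8 rows; each row shifts and turns the commanded pose from where the row before left it, along the tool's axes as they then stand; what a row does not reach is not made up. A row lasts 1/10 s, in which the tool goes at most 50 mm and 8.59 degrees, less where a joint would pass 70% of its speed; a pose out of reach is approached as far as the arm can. A call with a number of a shift or a turn outside -1 to 1 is refused whole. A call with a gripper value outside its range is refused whole. The fingers move at their own pace and stop on an object; the grip force is fixed at half the most. Time passes only in rows, so rows that do not move let the fingers close. It gives the time, the measured TCP pose, the force, the opening and the grip force at its end, in the units of the state.
- manip.read_state(): the state, without advancing time (a new reading comes with each control period).
- vision.grab_frame(name): name is "scene" or "top"; returns a dict with "pixels" (384x512x3 uint8, red, green, blue), "range_z" (384x512 float32, m along the optical axis (not along the pixel's ray), 0 where there is no reading), "mtx" (3x3 intrinsics, pixels), "R" (3x3) and "t" (3): a world point X has camera coordinates R X + t. Camera axes: x right, y down, z forward; pixel columns grow to the right and rows downward; lengths in m; the calibration is good to about 2 mm. A picture is of the moment at which its call begins.
- manip.finish_job(): hands the job in; it is judged then, once.
The state is a dict: "t": time; "qpos": joint angles; "dq": joint speeds; "tau": joint torques, N m; "eef_pos": TCP position; "ee_rot": TCP orientation; "force": force on the tool from outside, world axes, zero at the start; "ft_torque": the same for the moment, N m; "grip_width": finger opening in m; "grip_force": force on a finger pad.
Only numpy, scipy, OpenCV 4.12 (cv2) and the standard library are available. Lean on these libraries where they do the work, as an engineer would, in place of code of your own. Each camera call takes 0.05 s, during which the arm holds its last target. There are 200 camera calls.

## Working session

There is one attempt and no reset: what is moved stays moved. The work goes in short steps, Python scripts to look and compute and a tool call to move; the robot and the scene stay as the last step left them, time stands still between calls to the robot, and variables do not carry over. Pictures are saved under pics/ and viewed, at most 10 in all, crops included, and the job is handed in when it is done.

Besides the shell and the picture viewer there is one more tool, called after ">>>" as name(argument=value, ...) on one line, values as JSON. move_arm: Moves the arm, as the interface text tells. Scaled input: -1 to 1 covers 0.1 m each way for a shift and 60 degrees each way for a turn. Its arguments: {"type":"object","properties":{"increments":{"type":"array"}},"required":["increments"]}

```bash
mkdir -p pics
cat > h.py <<'E'
import numpy as np, cv2
from station import manip, vision
def grab(n,save=None):
    f=vision.grab_frame(n)
    if save: cv2.imwrite('pics/'+save, f['pixels'][:,:,::-1])
    return f
def ray(f,u,v,z):
    K,R,t=f['mtx'],np.array(f['R']),np.array(f['t'])
    d=R.T@np.linalg.solve(K,[u,v,1.]); c=-R.T@t
    return c+d*(z-c[2])/d[2]
def proj(f,X):
    p=f['mtx']@(f['R']@np.array(X)+f['t']); return p[:2]/p[2]
E
python3 - <<'E'
from h import *
import pickle
a=grab('top');b=grab('scene')
pickle.dump((a,b),open('f0.pkl','wb'))
for n,f in(('top',a),('scene',b)):
    print(n,-np.array(f['R']).T@f['t'],f['mtx'][0,0],np.round(f['R'],2).tolist())
    cv2.imwrite(f'pics/{n}0.png',cv2.resize(f['pixels'][:,:,::-1],(800,600),interpolation=cv2.INTER_CUBIC))
print(manip.read_state())
E
```

```text
top [ 0.45809092 -0.02991359  1.1534396 ] 396.8959213547417 [[0.03, -1.0, -0.01], [-0.99, -0.02, -0.1], [0.1, 0.01, -0.99]]
scene [-0.12464891  0.42219198  0.68761819] 456.8017378842935 [[-0.53, -0.85, 0.02], [-0.53, 0.31, -0.79], [0.67, -0.43, -0.61]]
{'t': 0.1, 'qpos': array([ 1.14382449,  0.68992078, -0.19455117,  1.56628217,  0.15728116,
        0.90252071, -0.21507405]), 'dq': array([ 0.00076967, -0.00275195,  0.00118152, -0.0019963 , -0.00040497,
       -0.000122  ,  0.00020153]), 'tau': array([-2.72970843e-03, -5.40601766e+01, -1.27137769e+00, -1.58986884e+01,
        9.37684730e-03,  4.39309777e-03, -4.09237043e-05]), 'eef_pos': array([ 0.27761518, -0.55929939,  0.24454089]), 'ee_rot': array([-3.05691820e+00, -7.17194735e-01,  7.68798076e-04]), 'force': array([-0.53035035,  0.289563  ,  0.48021942]), 'ft_torque': array([0.00489762, 0.0085912 , 0.00585907]), 'grip_force': 0.0, 'grip_width': 0.0857079825866016}
```

View pics/top0.png

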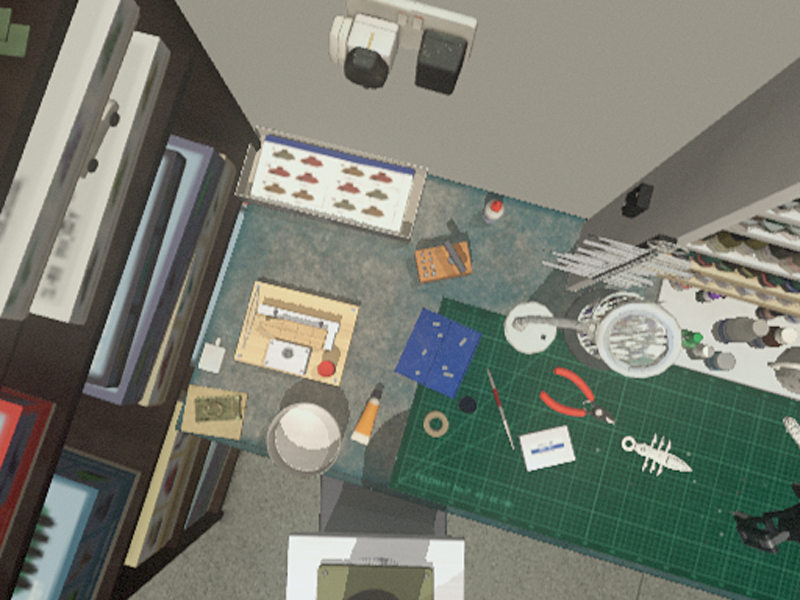

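View pics/scene0.png

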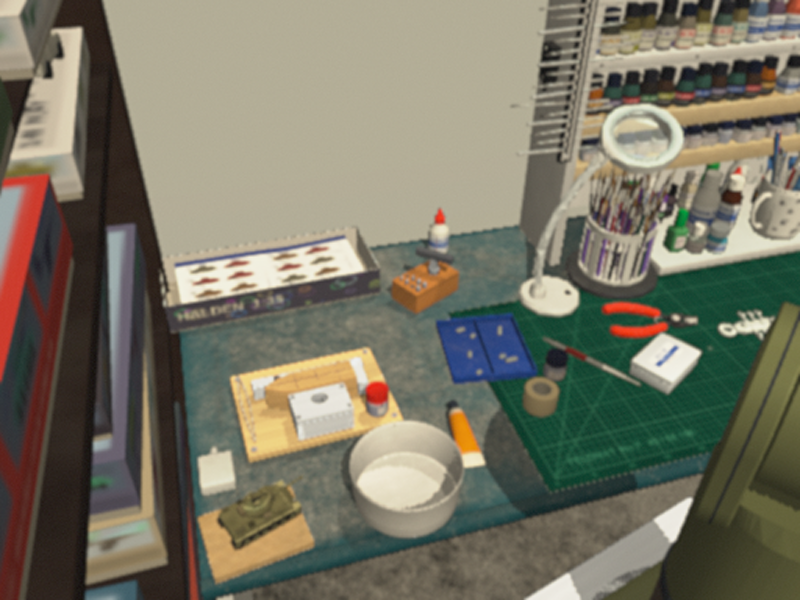

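The top view shows the key bar at about (457,240) over the tool block (444,260), the board at about (297,332) and the clamp housing with its bore at (288,353). The lamp is at (530,328). In the scene view the key is at (435,258) and the bore at (320,398). All of these are in 800x600 pixels. Next I'll zoom in on both.

Run:
```python
from h import *
import pickle
a,b=pickle.load(open('f0.pkl','rb'))
def crop(f,u,v,w,h,s): return cv2.resize(f['pixels'][v:v+h,u:u+w,::-1],(w*s,h*s),interpolation=cv2.INTER_CUBIC)
r1=np.hstack([crop(a,262,138,50,50,6),crop(a,145,176,90,50,6)[:, :480]])
r2=np.hstack([crop(b,245,150,50,50,6),crop(b,175,235,80,50,6)])
im=np.vstack([r1[:,:780],r2[:,:780]]);print(im.shape)
cv2.imwrite('pics/z1.png',im)
# depth-based segment: bar points (z 0.045..0.075) near block; housing top
for n,f in(('top',a),('scene',b)):
    K=f['mtx'];v,u=np.mgrid[:384,:512];d=f['range_z']
    P=np.stack([(u-K[0,2])/K[0,0]*d,(v-K[1,2])/K[1,1]*d,d],-1)-f['t']
    W=P@f['R']
    for nm,px,r in(('key',(293,154) if n=='top' else (279,165),14),('bore',(184,226)if n=='top' else(205,255),3),('hous',(184,229)if n=='top' else(205,262),14)):
        s=W[px[1]-r:px[1]+r+1,px[0]-r:px[0]+r+1].reshape(-1,3)
        if nm=='key':
            s=s[(s[:,2]>0.052)&(s[:,2]<.085)]
        elif nm=='hous': s=s[(s[:,2]>0.047)&(s[:,2]<.055)]
        print(n,nm,len(s),s.mean(0).round(4),s.min(0).round(4),s.max(0).round(4))
        if len(s)>5:
            e,V=np.linalg.eigh(np.cov(s[:,:2].T));print(np.degrees(np.arctan2(V[1,1],V[0,1])).round(1),(e**.5).round(4))
```

```text
(600, 780, 3)
top key 80 [ 0.6582 -0.1201  0.0715] [ 0.6401 -0.1369  0.0542] [ 0.6793 -0.1063  0.078 ]
-148.0 [0.0037 0.0131]
top bore 49 [0.4742 0.1677 0.0402] [0.4656 0.1572 0.0259] [0.4827 0.1757 0.0535]
-136.0 [0.0055 0.0058]
top hous 471 [0.4726 0.1646 0.0509] [0.4362 0.1271 0.047 ] [0.5056 0.2048 0.0549]
103.0 [0.0184 0.0219]
scene key 169 [ 0.6481 -0.1249  0.0671] [ 0.6216 -0.1473  0.053 ] [ 0.6775 -0.1069  0.074 ]
-148.2 [0.0032 0.0179]
scene bore 49 [0.4787 0.161  0.0413] [0.4621 0.154  0.0308] [0.4866 0.1724 0.0502]
168.0 [0.0038 0.0064]
scene hous 462 [0.4652 0.1682 0.0491] [0.4373 0.1309 0.047 ] [0.5028 0.2038 0.0523]
94.9 [0.0151 0.0178]
```

View pics/z1.png

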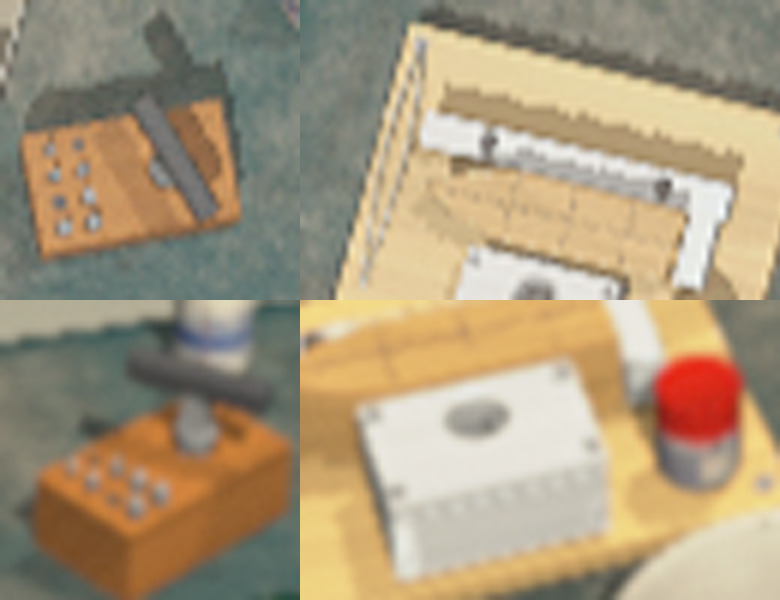

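The zoom shows the key bar from about (148,100) to (206,215) in the top crop, with the key leaning slightly or off centre. The bore shows as an ellipse at (477,418) in the scene crop. I'll measure both with masks.

Run:
```python
from h import *
import pickle
a,b=pickle.load(open('f0.pkl','rb'))
def comp(m,u,v,off,r=12):
    n,l,s,c=cv2.connectedComponentsWithStats(m.astype(np.uint8))
    i=min(range(1,n),key=lambda i:np.hypot(c[i][0]+off[0]-u,c[i][1]+off[1]-v)-(s[i][4]>12)*5)
    return l==i
for n,f,k,bo in(('top',a,(291.3,164.5),(184.2,226)),('scene',b,(278,164),(204.5,254.7))):
    I=f['pixels'].astype(int);g=I.sum(2)/3;sat=I.max(2)-I.min(2)
    # bar
    u0,v0=int(k[0])-18,int(k[1])-18
    sub=I[v0:v0+36,u0:u0+36]; gg=sub.mean(2); ss=sub.max(2)-sub.min(2)
    m=comp((gg<115)&(ss<14),*k,(u0,v0))
    ys,xs=np.nonzero(m);rc=cv2.minAreaRect(np.stack([xs+u0,ys+v0],1).astype(np.float32))
    bx=cv2.boxPoints(rc); print(n,'bar',m.sum(),rc)
    W=np.array([ray(f,*p,.074)for p in bx]);print(W.round(4).tolist(),'c',ray(f,*rc[0],.074).round(4))
    d=max((W[1]-W[0],W[2]-W[1]),key=np.linalg.norm);print('yaw',np.degrees(np.arctan2(d[1],d[0])),np.linalg.norm(d))
    # bore
    u0,v0=int(bo[0])-9,int(bo[1])-7
    sub=g[v0:v0+16,u0:u0+19];print(sub.astype(int) if n=='top' else '')
    m=comp(sub<(sub.max()*.8),*bo,(u0,v0))
    ys,xs=np.nonzero(m);w=1.0;print('bore',m.sum(),xs.mean()+u0,ys.mean()+v0,ray(f,(xs.min()+xs.max())/2+u0,(ys.min()+ys.max())/2+v0,.051),ray(f,xs.mean()+u0,ys.mean()+v0,.051))
    # board & housing & block rect from colour
    hm=((g>165)&(sat<40)).astype(np.uint8)
    q=comp(hm,*bo,(0,0));ys,xs=np.nonzero(q);rc=cv2.minAreaRect(np.stack([xs,ys],1).astype(np.float32))
    W=np.array([ray(f,*p,.051) for p in cv2.boxPoints(rc)]);print('hous',q.sum(),rc,W.round(4).tolist(),W.mean(0))
```

```text
top bar 22 ((291.4499816894531, 167.85000610351562), (13.57528018951416, 2.1475021839141846), 57.528804779052734)
[[0.6545, -0.1145, 0.074], [0.6579, -0.1194, 0.074], [0.6265, -0.1399, 0.074], [0.6232, -0.135, 0.074]] c [ 0.6405 -0.1272  0.074 ]
yaw -146.85767428068596 0.037479168810608476
[[226 230 230 233 233 224 207 205 201 182 138 137 108 119 128 148 172 168
  168]
 [225 228 226 228 227 228 230 233 233 225 207 206 199 175 133 131 114 121
  128]
 [228 229 229 228 227 227 229 228 219 219 225 231 233 222 203 206 198 182
  139]
 [227 228 229 228 229 231 220 204 194 194 198 211 224 230 231 231 232 224
  208]
 [224 225 226 226 229 227 198 156 155 157 166 171 208 227 228 225 225 228
  230]
 [225 225 223 225 227 211 167 148 118 127 135 132 187 225 229 227 227 226
  226]
 [227 227 226 227 228 182 146 135 128 141 136 116 185 221 229 229 229 228
  230]
 [226 228 228 228 232 179 148 115 127 143 143 119 167 218 227 228 228 229
  231]
 [227 226 227 228 231 198 156 119 128 138 141 121 161 220 228 226 227 226
  228]
 [228 227 227 228 230 221 191 144 121 136 138 162 212 229 230 227 226 228
  229]
[... 800 characters left out ...]
38, 0.051]] [0.46822063 0.16846363 0.051     ]
scene bar 350 ((277.848876953125, 162.92990112304688), (36.238548278808594, 21.122549057006836), 4.899092674255371)
[[0.6321, -0.0601, 0.074], [0.71, -0.1139, 0.074], [0.6514, -0.1846, 0.074], [0.5778, -0.1266, 0.074]] c [ 0.6415 -0.1205  0.074 ]
yaw -34.66059996879591 0.09470756001650049

bore 49 204.16326530612244 254.48979591836735 [0.47192268 0.16600569 0.051     ] [0.47178358 0.16571913 0.051     ]
hous 1032 ((206.14932250976562, 262.5570068359375), (29.165334701538086, 37.8972053527832), 77.19573211669922) [[0.4966, 0.1965, 0.051], [0.4804, 0.1229, 0.051], [0.4058, 0.1491, 0.051], [0.4225, 0.2174, 0.051]] [0.4513141  0.17146671 0.051     ]
```

>>> move_arm(increments=[[-1, [0.18, -0.36, 0], [0, 0, 0]], [-1, [0.18, -0.36, 0], [0, 0, 0]], [-1, [0.18, -0.36, 0], [0, 0, 0]], [-1, [0.18, -0.36, 0], [0, 0, 0]], [-1, [0.18, -0.36, 0], [0, 0, 0]]])

```text
t: 0.6
eef_pos: [0.2782, -0.3568, 0.2451]
ee_rot: [-3.058, -0.717, -0.0]
force: [0.2, 0.2, -0.1]
grip_width: 0.0855
grip_force: 0.0
```

```bash
cat >> h.py <<'E'
from scipy.spatial.transform import Rotation as Rn
def plan(wps,step=.04,grip=-1,dturn=7.5,start=None):
    """wps: list of (x,y,z,yaw_deg of tool x) tool down; prints rows from the present pose"""
    s=manip.read_state()
    p=np.array(s['eef_pos']);R=Rn.from_rotvec(s['ee_rot'])
    if start: p,R=np.array(start[:3]),Rn.from_euler('z',start[3],degrees=True)*Rn.from_rotvec([np.pi,0,0])
    for w in wps:
        T=np.array(w[:3]);G=Rn.from_euler('z',w[3],degrees=True)*Rn.from_rotvec([np.pi,0,0])
        rv=(R.inv()*G).as_rotvec()
        n=max(1,int(np.ceil(max(np.linalg.norm(T-p)/step,np.degrees(np.linalg.norm(rv))/dturn))))
        rr=Rn.from_rotvec(rv/n); rows=[]
        for i in range(n):
            d=R.inv().apply((T-p)/(n-i)); dq=(d/.1).round(3); q=(rv/n/(np.pi/3)).round(3)
            rows.append([grip,dq.tolist(),q.tolist()])
            p=p+R.apply(dq*.1); R=R*Rn.from_rotvec(q*np.pi/3)
        print('to',w,n,'rows'); print(str(rows).replace(' ',''))
def st(s=None):
    s=s or manip.read_state(); R=Rn.from_rotvec(s['ee_rot']).as_matrix()
    print('t',round(s['t'],2),'p',np.round(s['eef_pos'],4),'yaw',np.degrees(np.arctan2(R[1,0],R[0,0])).round(2),'tz',R[:,2].round(4),'F',np.round(s['force'],2),'M',np.round(s['ft_torque'],3),'w',round(s['grip_width'],4),'gf',s['grip_force'],'q7',s['qpos'][6].round(2))
E
python3 - <<'E'
from h import *
import pickle
a,b=pickle.load(open('f0.pkl','rb'))
st()
for x,y in((148,100),(206,215),(177,158)):print(ray(a,(x+.5)/6-.5+262,(y+.5)/6-.5+138,.074).round(4))
for x,y in((130,352),(272,385),(201,368)):print('s',ray(b,(x+.5)/6-.5+245,(y-300+.5)/6-.5+150,.074).round(4))
# block corners top crop at z .036
for x,y in((22,136),(220,99),(240,215),(44,255)):print('blk',ray(a,(x+.5)/6-.5+262,(y+.5)/6-.5+138,.036).round(4))
# board corners in top full picture
for x,y in((261,282),(360,304)):print('board',ray(a,(x+.5)*.64-.5,(y+.5)*.64-.5,.016).round(4))
f=a;K=f['mtx'];v,u=np.mgrid[:384,:512];d=f['range_z']
W=(np.stack([(u-K[0,2])/K[0,0]*d,(v-K[1,2])/K[1,1]*d,d],-1)-f['t'])@f['R']
s=W[(W[...,2]>.1)&(W[...,1]<-.1)&(W[...,1]>-.62)&(W[...,0]>.3)&(W[...,0]<.75)&(d>0)]
for y in np.arange(-.6,-.1,.05):
    q=s[(s[:,1]>y)&(s[:,1]<y+.05)]
    if len(q):print('lamp',y.round(2),q.min(0).round(3),q.max(0).round(3))
plan([(.40,-.13,.245,33),(.64,-.125,.2,33)])
E
```

```text
t 0.6 p [ 0.2782 -0.3568  0.2451] yaw 26.39 tz [-1.e-04  5.e-04 -1.e+00] F [ 0.17  0.22 -0.1 ] M [ 0.031 -0.029 -0.029] w 0.0855 gf 0.0 q7 -0.47
[ 0.6781 -0.1123  0.074 ]
[ 0.6253 -0.1397  0.074 ]
[ 0.6514 -0.1261  0.074 ]
s [ 0.6736 -0.1074  0.074 ]
s [ 0.6235 -0.1439  0.074 ]
s [ 0.6487 -0.126   0.074 ]
blk [ 0.6671 -0.0557  0.036 ]
blk [ 0.6872 -0.1494  0.036 ]
blk [ 0.6316 -0.1597  0.036 ]
blk [ 0.6103 -0.0673  0.036 ]
board [0.6051 0.2274 0.016 ]
board [0.5687 0.0426 0.016 ]
lamp -0.6 [ 0.3   -0.6    0.136] [ 0.603 -0.55   0.34 ]
lamp -0.55 [ 0.587 -0.55   0.135] [ 0.62  -0.5    0.399]
lamp -0.5 [ 0.51  -0.5    0.125] [ 0.63  -0.45   0.481]
lamp -0.45 [ 0.456 -0.45   0.1  ] [ 0.636 -0.4    0.552]
lamp -0.4 [ 0.45 -0.4   0.1 ] [ 0.75  -0.35   0.664]
lamp -0.35 [ 0.456 -0.35   0.1  ] [ 0.707 -0.3    0.68 ]
lamp -0.3 [ 0.517 -0.3    0.123] [ 0.618 -0.25   0.435]
lamp -0.25 [ 0.533 -0.25   0.1  ] [ 0.622 -0.227  0.305]
to (0.4, -0.13, 0.245, 33) 7 rows
[[-1,[0.3,-0.213,0.0],[-0.0,-0.0,-0.016]],[-1,[0.303,-0.208,0.0],[-0.0,-0.0,-0.016]],[-1,[0.307,-0.203,0.0],[-0.0,-0.0,-0.016]],[-1,[0.31,-0.197,0.001],[-0.0,-0.0,-0.016]],[-1,[0.314,-0.192,0.0],[-0.0,-0.0,-0.016]],[-1,[0.317,-0.187,0.001],[-0.0,-0.0,-0.016]],[-1,[0.32,-0.182,0.0],[-0.0,-0.0,-0.016]]]
to (0.64, -0.125, 0.2, 33) 7 rows
[[-1,[0.291,0.181,0.064],[-0.0,-0.0,0.0]],[-1,[0.291,0.181,0.064],[-0.0,-0.0,0.0]],[-1,[0.291,0.181,0.064],[-0.0,-0.0,0.0]],[-1,[0.291,0.182,0.065],[-0.0,-0.0,0.0]],[-1,[0.291,0.181,0.064],[-0.0,-0.0,0.0]],[-1,[0.291,0.182,0.065],[-0.0,-0.0,0.0]],[-1,[0.291,0.181,0.064],[-0.0,-0.0,0.0]]]
```

>>> move_arm(increments=[[-1, [0.3, -0.213, 0.0], [0, 0, -0.014]], [-1, [0.303, -0.208, 0.0], [0, 0, -0.014]], [-1, [0.307, -0.203, 0.0], [0, 0, -0.014]], [-1, [0.31, -0.197, 0.0], [0, 0, -0.014]], [-1, [0.314, -0.192, 0.0], [0, 0, -0.014]], [-1, [0.317, -0.187, 0], [0, 0, -0.014]], [-1, [0.32, -0.182, 0.0], [0, 0, -0.014]]])

```text
t: 1.3
eef_pos: [0.4021, -0.1311, 0.2452]
ee_rot: [-3.017, -0.874, 0.001]
force: [0.9, -0.7, 0.5]
grip_width: 0.0852
grip_force: 0.0
```

>>> move_arm(increments=[[-1, [0.29, 0.18, 0.1], [0, 0, 0]], [-1, [0.29, 0.18, 0.1], [0, 0, 0]], [-1, [0.29, 0.18, 0.1], [0, 0, 0]], [-1, [0.29, 0.18, 0.1], [0, 0, 0]], [-1, [0.29, 0.18, 0.1], [0, 0, 0]], [-1, [0.29, 0.18, 0.1], [0, 0, 0]], [-1, [0.29, 0.18, 0.1], [0, 0, 0]], [-1, [0, 0, 0], [0, 0, 0]]])

```text
t: 2.1
eef_pos: [0.6439, -0.1292, 0.1731]
ee_rot: [-3.016, -0.875, -0.003]
force: [-1.4, 0.1, 0.2]
grip_width: 0.0854
grip_force: 0.0
```

Run:
```python
from h import *
st()
plan([(.650,-.126,.125,32),(.650,-.126,.062,32)],step=.03)
a=grab('top');b=grab('scene')
def crop(f,u,v,w,h,s): return cv2.resize(f['pixels'][v:v+h,u:u+w,::-1],(w*s,h*s),interpolation=cv2.INTER_CUBIC)
cv2.imwrite('pics/z2.png',np.hstack([crop(a,250,110,80,100,5),crop(b,220,90,80,100,5)]))
```

```text
t 2.1 p [ 0.6439 -0.1292  0.1731] yaw 32.37 tz [ 0.0016  0.0015 -1.    ] F [-1.41  0.14  0.15] M [0.031 0.115 0.048] w 0.0854 gf 0.0 q7 -1.01
to (0.65, -0.126, 0.125, 32) 2 rows
[[-1,[0.034,0.003,0.24],[-0.0,-0.001,0.003]],[-1,[0.034,0.003,0.241],[-0.0,-0.001,0.003]]]
to (0.65, -0.126, 0.062, 32) 3 rows
[[-1,[-0.0,0.0,0.21],[-0.0,-0.0,0.0]],[-1,[-0.0,0.0,0.21],[-0.0,-0.0,0.0]],[-1,[-0.0,0.0,0.21],[-0.0,-0.0,0.0]]]
```

View pics/z2.png

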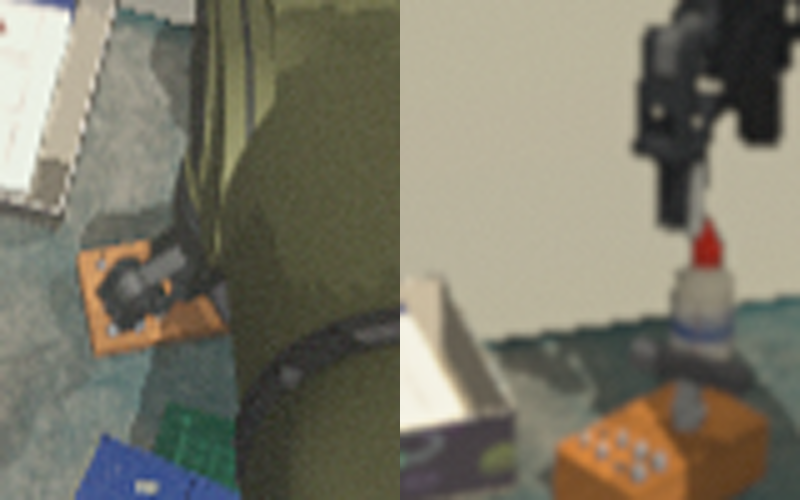

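The arm hides most of the block in the top view. In the scene view the open gripper hangs above the key (bar at about (690,350) in the crop), in front of and clear of the glue bottle. Descending.

>>> move_arm(increments=[[-1, [0.03, 0, 0.24], [0, 0, 0.003]], [-1, [0.03, 0, 0.24], [0, 0, 0.003]], [-1, [0, 0, 0.2], [0, 0, 0]], [-1, [0, 0, 0.2], [0, 0, 0]], [-1, [0, 0, 0.2], [0, 0, 0]], [-1, [0, 0, 0.03], [0, 0, 0]]])

```text
t: 2.8
eef_pos: [0.6426, -0.1276, 0.0625]
ee_rot: [-3.019, -0.863, 0.009]
force: [-0.3, 1.1, 0.3]
grip_width: 0.0853
grip_force: 0.0
```

```bash
python3 -c "
from h import *
st();plan([(.65,-.126,.062,32)])"
```

```text
t 2.8 p [ 0.6426 -0.1276  0.0625] yaw 31.91 tz [-5.7e-03  2.0e-04 -1.0e+00] F [-0.35  1.12  0.28] M [-0.031 -0.004 -0.007] w 0.0853 gf 0.0 q7 -1.05
to (0.65, -0.126, 0.062, 32) 1 rows
[[-1,[0.071,0.026,0.005],[-0.003,0.005,-0.002]]]
```

>>> move_arm(increments=[[-1, [0.07, 0.025, 0], [0, 0.005, 0]], [-1, [0, 0, 0], [0, 0, 0]]])

```text
t: 3.0
eef_pos: [0.6548, -0.1257, 0.0659]
ee_rot: [-3.02, -0.864, -0.013]
force: [0.3, 0.3, 1.2]
grip_width: 0.0853
grip_force: 0.0
```

```bash
python3 -c "
from h import *
st()"
```

```text
t 3.0 p [ 0.6548 -0.1257  0.0659] yaw 31.93 tz [ 0.0081  0.0029 -1.    ] F [0.27 0.28 1.21] M [-0.006 -0.021  0.019] w 0.0853 gf 0.0 q7 -1.05
```

>>> move_arm(increments=[[-1, [0, 0, 0], [0, 0, 0]], [-1, [0, 0, 0], [0, 0, 0]]])

```text
t: 3.2
eef_pos: [0.6535, -0.126, 0.0653]
ee_rot: [-3.02, -0.864, -0.01]
force: [-1.2, -0.0, -0.0]
grip_width: 0.0854
grip_force: 0.0
```

```bash
python3 -c "
from h import *
st();plan([(.65,-.126,.062,32)])"
```

```text
t 3.2 p [ 0.6535 -0.126   0.0653] yaw 31.92 tz [ 0.0059  0.0024 -1.    ] F [-1.23 -0.05 -0.01] M [-0.045 -0.051  0.035] w 0.0854 gf 0.0 q7 -1.05
to (0.65, -0.126, 0.062, 32) 1 rows
[[-1,[-0.03,-0.018,0.033],[0.001,-0.006,-0.001]]]
```

>>> move_arm(increments=[[-1, [-0.03, -0.015, 0.033], [0, -0.005, 0]], [-1, [0, 0, 0], [0, 0, 0]], [1, [0, 0, 0], [0, 0, 0]], [1, [0, 0, 0], [0, 0, 0]], [1, [0, 0, 0], [0, 0, 0]], [1, [0, 0, 0], [0, 0, 0]], [1, [0, 0, 0], [0, 0, 0]], [1, [0, 0, 0], [0, 0, 0]]])

```text
t: 4.0
eef_pos: [0.6498, -0.126, 0.0611]
ee_rot: [-3.02, -0.864, -0.0]
force: [-0.7, 0.2, 1.2]
grip_width: 0.011
grip_force: 60.2
```

```bash
python3 -c "
from h import *
st()"
```

```text
t 4.0 p [ 0.6498 -0.126   0.0611] yaw 31.92 tz [ 1.e-04  1.e-04 -1.e+00] F [-0.67  0.19  1.2 ] M [-0.004 -0.001 -0.041] w 0.011 gf 60.19896984100342 q7 -1.05
```

>>> move_arm(increments=[[1, [0, 0, -0.1], [0, 0, 0]], [1, [0, 0, -0.15], [0, 0, 0]], [1, [0, 0, -0.25], [0, 0, 0]], [1, [0, 0, -0.25], [0, 0, 0]], [1, [0, 0, -0.25], [0, 0, 0]], [1, [0, 0, 0], [0, 0, 0]]])

```text
t: 4.6
eef_pos: [0.6524, -0.1265, 0.166]
ee_rot: [3.017, 0.863, 0.012]
force: [0.2, -0.6, -1.4]
grip_width: 0.0112
grip_force: 60.0
```

Run:
```python
from h import *
st()
plan([(.474,.166,.16,14)])
```

```text
t 4.6 p [ 0.6524 -0.1265  0.166 ] yaw 31.91 tz [ 0.0084 -0.0011 -1.    ] F [ 0.22 -0.64 -1.41] M [-0.015 -0.09   0.027] w 0.0112 gf 59.965174198150635 q7 -1.02
to (0.474, 0.166, 0.16, 14) 9 rows
[[-1,[0.003,-0.381,0.005],[0.0,-0.001,0.033]],[-1,[-0.01,-0.381,0.005],[0.0,-0.001,0.033]],[-1,[-0.023,-0.38,0.005],[0.0,-0.001,0.033]],[-1,[-0.036,-0.379,0.005],[0.0,-0.001,0.033]],[-1,[-0.049,-0.377,0.005],[0.0,-0.001,0.033]],[-1,[-0.062,-0.376,0.004],[0.0,-0.001,0.033]],[-1,[-0.075,-0.373,0.005],[0.0,-0.001,0.033]],[-1,[-0.087,-0.37,0.005],[0.0,-0.001,0.033]],[-1,[-0.1,-0.367,0.004],[0.0,-0.001,0.033]]]
```

>>> move_arm(increments=[[1, [0.003, -0.381, 0], [0, 0, 0.033]], [1, [-0.01, -0.381, 0], [0, 0, 0.033]], [1, [-0.023, -0.38, 0], [0, 0, 0.033]], [1, [-0.036, -0.379, 0], [0, 0, 0.033]], [1, [-0.049, -0.377, 0], [0, 0, 0.033]], [1, [-0.062, -0.376, 0], [0, 0, 0.033]], [1, [-0.075, -0.373, 0], [0, 0, 0.033]], [1, [-0.087, -0.37, 0], [0, 0, 0.033]]])

```text
t: 5.4
eef_pos: [0.4896, 0.1349, 0.1609]
ee_rot: [3.111, 0.437, -0.001]
force: [0.7, 1.5, -1.8]
grip_width: 0.0107
grip_force: 59.9
```

>>> move_arm(increments=[[1, [-0.1, -0.367, 0], [0, 0, 0.033]], [1, [0, 0, 0], [0, 0, 0]], [1, [0, 0, 0], [0, 0, 0]], [1, [0, 0, 0], [0, 0, 0]]])

```text
t: 5.8
eef_pos: [0.4716, 0.1652, 0.1609]
ee_rot: [3.117, 0.384, 0.0]
force: [1.0, -0.1, -0.6]
grip_width: 0.0111
grip_force: 59.9
```

Run:
```python
from h import *
import pickle
st()
plan([(.474,.166,.112,14)])
a=grab('top');b=grab('scene');pickle.dump((a,b,manip.read_state()),open('f1.pkl','wb'))
def crop(f,u,v,w,h,s): return cv2.resize(f['pixels'][v:v+h,u:u+w,::-1],(w*s,h*s),interpolation=cv2.INTER_CUBIC)
cv2.imwrite('pics/z3.png',np.hstack([crop(a,145,170,80,100,5),crop(b,165,190,80,100,5)]))
```

```text
t 5.8 p [0.4716 0.1652 0.1609] yaw 14.03 tz [ 2.e-04 -1.e-03 -1.e+00] F [ 1.04 -0.14 -0.59] M [ 0.044 -0.045 -0.043] w 0.0111 gf 59.87614989280701 q7 -1.74
to (0.474, 0.166, 0.112, 14) 2 rows
[[-1,[0.013,-0.001,0.245],[0.0,0.0,0.0]],[-1,[0.012,-0.002,0.244],[0.0,0.0,0.0]]]
```

View pics/z3.png

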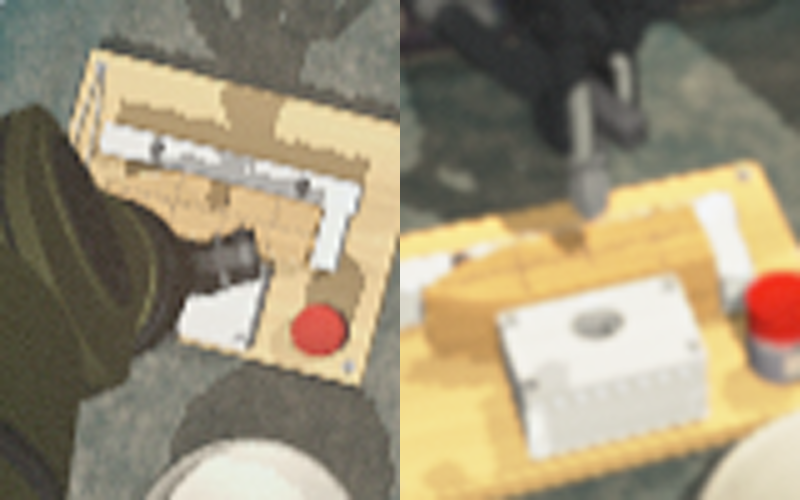

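The scene crop shows the held key's shank end at about (590,213), with the bore at (598,322) below it. Joint 7 would run short turning clockwise from here, so I'll use the square's quarter-turn symmetry and turn the key 90° anticlockwise first.

>>> move_arm(increments=[[1, [0, 0, 0], [0, 0, -0.125]], [1, [0, 0, 0], [0, 0, -0.125]], [1, [0, 0, 0], [0, 0, -0.125]], [1, [0, 0, 0], [0, 0, -0.125]], [1, [0, 0, 0], [0, 0, -0.125]], [1, [0, 0, 0], [0, 0, -0.125]], [1, [0, 0, 0], [0, 0, -0.125]], [1, [0, 0, 0], [0, 0, -0.125]]])

```text
t: 6.7
eef_pos: [0.4719, 0.1648, 0.1609]
ee_rot: [2.504, 1.896, -0.0]
force: [-0.0, -0.2, -1.6]
grip_width: 0.0111
grip_force: 59.9
```

>>> move_arm(increments=[[1, [0, 0, 0.1], [0, 0, -0.125]], [1, [0, 0, 0.1], [0, 0, -0.125]], [1, [0, 0, 0.1], [0, 0, -0.125]], [1, [0, 0, 0.1], [0, 0, -0.125]], [1, [0, 0, 0], [0, 0, 0]], [1, [0, 0, 0], [0, 0, 0]]])

```text
t: 7.3
eef_pos: [0.4716, 0.1653, 0.121]
ee_rot: [1.938, 2.472, -0.001]
force: [-0.5, -0.6, -1.1]
grip_width: 0.0107
grip_force: 59.8
```

Run:
```python
from h import *
import pickle
st()
plan([(.473,.166,.112,104)],grip=1,step=.02)
b=grab('scene');a=grab('top');s=manip.read_state();pickle.dump((a,b,s),open('f1.pkl','wb'))
tip=np.array(s['eef_pos'])-[0,0,.051]
print(proj(b,tip),proj(b,tip+[0,0,.029]),proj(b,[.473,.166,.051]))
def crop(f,u,v,w,h,s): return cv2.resize(f['pixels'][v:v+h,u:u+w,::-1],(w*s,h*s),interpolation=cv2.INTER_CUBIC)
cv2.imwrite('pics/z4.png',np.hstack([crop(b,175,210,60,60,10),crop(a,150,195,40,120,5)]))
```

```text
t 7.3 p [0.4716 0.1653 0.121 ] yaw 103.82 tz [-2.e-04 -5.e-04 -1.e+00] F [-0.47 -0.62 -1.11] M [-0.025  0.061  0.002] w 0.0107 gf 59.83251929283142 q7 -0.77
to (0.473, 0.166, 0.112, 104) 1 rows
[[1,[0.003,0.015,0.09],[-0.0,0.0,-0.003]]]
[203.479346   247.37755141] [202.58503328 236.28509302] [203.75666188 254.1656799 ]
```

View pics/z4.png

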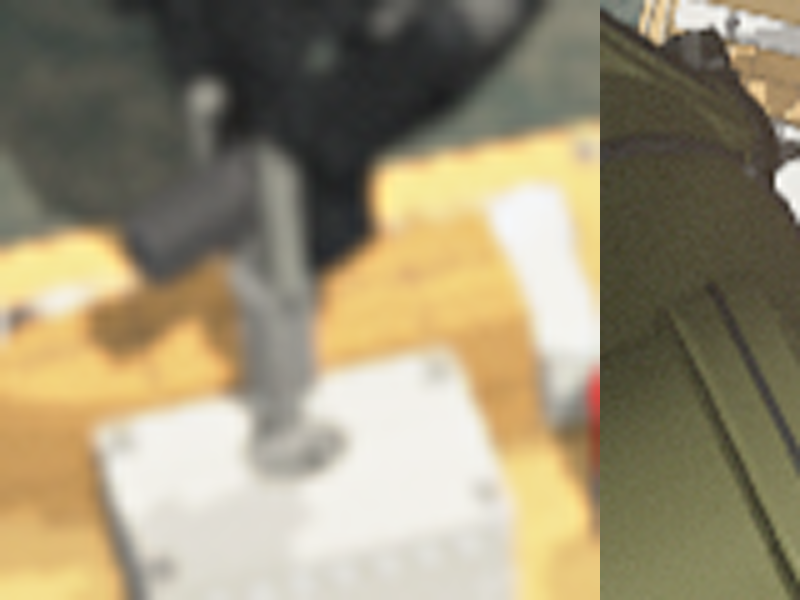

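In the scene crop the shank's end is at about (279,380), followed by a darker strip (shadow), and the bore ellipse is at about (298,447). The key seems to sit about 1–2 px left of the bore, so I'll check the numbers.

Run:
```python
from h import *
import pickle
a,b,s=pickle.load(open('f1.pkl','rb'))
g=b['pixels'].astype(int)
for v in range(236,261):print(v,g[v,195:214].sum(1).__floordiv__(3).tolist() if 0 else (g[v,195:214].mean(1)).astype(int).tolist(), (b['range_z'][v,198:210]*1000).astype(int).tolist())
tip=np.array(s['eef_pos'])-[0,0,.051]
for h in(0,.01,.02,.029):print(h,proj(b,tip+[0,0,h]))
a0,b0=pickle.load(open('f0.pkl','rb'))
g=b0['pixels'].astype(int)
for v in range(248,262):print(v,g[v,195:214].mean(1).astype(int).tolist())
```

```text
236 [108, 122, 130, 138, 133, 115, 107, 127, 149, 145, 103, 60, 61, 87, 115, 154, 178, 187, 188] [863, 861, 857, 848, 843, 841, 844, 845, 843, 841, 842, 847]
237 [119, 128, 139, 151, 149, 131, 116, 128, 147, 149, 120, 88, 99, 133, 161, 176, 184, 185, 185] [862, 860, 855, 850, 846, 846, 845, 846, 844, 841, 847, 936]
238 [124, 125, 132, 146, 155, 151, 133, 134, 145, 150, 136, 113, 130, 165, 179, 182, 183, 187, 186] [857, 859, 860, 855, 848, 846, 846, 850, 851, 936, 935, 933]
239 [124, 122, 122, 131, 146, 153, 149, 141, 137, 139, 137, 124, 140, 171, 182, 186, 188, 190, 189] [861, 857, 854, 855, 855, 848, 847, 849, 862, 935, 931, 936]
240 [120, 115, 112, 118, 131, 142, 147, 144, 130, 130, 138, 135, 150, 176, 187, 189, 189, 188, 186] [929, 861, 857, 859, 855, 859, 858, 859, 867, 929, 932, 930]
241 [122, 113, 111, 115, 123, 129, 140, 144, 138, 136, 145, 153, 166, 182, 187, 187, 185, 185, 187] [927, 869, 865, 860, 858, 857, 862, 867, 869, 931, 930, 930]
242 [134, 115, 116, 124, 130, 127, 137, 148, 148, 146, 153, 168, 180, 184, 187, 186, 187, 187, 187] [927, 869, 866, 866, 861, 865, 866, 868
[... 3745 characters left out ...]

255 [227, 226, 224, 214, 181, 162, 156, 154, 153, 149, 137, 129, 145, 161, 188, 220, 229, 229, 228]
256 [224, 225, 225, 219, 195, 169, 155, 148, 146, 143, 135, 131, 154, 188, 213, 226, 229, 229, 228]
257 [225, 226, 226, 225, 218, 200, 182, 172, 167, 163, 165, 173, 193, 214, 225, 228, 228, 227, 227]
258 [226, 227, 228, 228, 226, 222, 215, 209, 204, 202, 208, 217, 222, 227, 228, 227, 227, 227, 227]
259 [227, 227, 227, 227, 228, 227, 225, 226, 224, 224, 225, 226, 228, 227, 226, 227, 226, 226, 226]
260 [227, 227, 227, 227, 227, 227, 227, 227, 227, 227, 227, 226, 227, 226, 226, 226, 227, 227, 226]
261 [226, 226, 226, 226, 226, 226, 226, 225, 226, 225, 225, 226, 226, 226, 226, 226, 227, 227, 226]
```

Shank centre measured at about (202.0, 247.7) at tip height 70 mm. The bore centre is (204.1, 254.5). That means a shift of about (-1, -3) mm. I'll move there, then go down gently while watching the force.

```bash
python3 -c "
from h import *
plan([(.471,.1625,.106,104)],grip=1)"
```

```text
to (0.471, 0.1625, 0.106, 104) 1 rows
[[1,[-0.032,-0.016,0.154],[0.001,0.0,-0.001]]]
```

>>> move_arm(increments=[[1, [-0.026, 0, 0.15], [0, 0, 0]], [1, [0, 0, 0], [0, 0, 0]], [1, [0, 0, 0.03], [0, 0, 0]], [1, [0, 0, 0.02], [0, 0, 0]], [1, [0, 0, 0], [0, 0, 0]]])

```text
t: 7.9
eef_pos: [0.4722, 0.1641, 0.1014]
ee_rot: [1.932, 2.477, 0.001]
force: [0.4, -0.6, 1.4]
grip_width: 0.0109
grip_force: 60.3
```

Run:
```python
from h import *
st()
b=grab('scene')
g=b['pixels'].astype(int)
for v in range(242,262):print(v,g[v,195:214].mean(1).astype(int).tolist())
```

```text
t 7.9 p [0.4722 0.1641 0.1014] yaw 104.1 tz [ 1.e-03  3.e-04 -1.e+00] F [ 0.38 -0.61  1.38] M [-0.032  0.008  0.001] w 0.0109 gf 60.33255100250244 q7 -0.79
242 [83, 83, 89, 95, 100, 108, 107, 106, 130, 150, 142, 97, 50, 45, 52, 77, 105, 139, 167]
243 [89, 99, 106, 118, 125, 128, 114, 106, 127, 149, 145, 103, 59, 50, 76, 116, 152, 175, 181]
244 [106, 115, 122, 132, 144, 148, 130, 116, 129, 147, 150, 123, 81, 70, 103, 147, 175, 181, 179]
245 [118, 130, 131, 131, 143, 155, 147, 133, 137, 147, 152, 137, 103, 100, 130, 167, 181, 188, 190]
246 [137, 150, 149, 134, 133, 147, 155, 151, 147, 141, 142, 135, 128, 147, 176, 199, 210, 217, 222]
247 [161, 170, 160, 131, 123, 133, 145, 150, 148, 133, 129, 135, 162, 205, 225, 233, 236, 237, 238]
248 [174, 169, 149, 126, 120, 126, 133, 143, 149, 140, 135, 151, 195, 234, 240, 240, 240, 240, 239]
249 [192, 189, 172, 151, 137, 133, 129, 137, 149, 148, 147, 162, 208, 238, 241, 240, 240, 240, 240]
250 [223, 225, 222, 207, 172, 141, 127, 133, 147, 151, 149, 162, 207, 237, 241, 240, 240, 240, 240]
251 [239, 240, 240, 236, 207, 154, 127, 131, 145, 151, 150, 
[... 339 characters left out ...]

255 [237, 237, 238, 232, 190, 137, 126, 126, 133, 142, 146, 150, 160, 175, 207, 237, 241, 241, 241]
256 [228, 228, 232, 228, 196, 154, 136, 131, 131, 143, 148, 149, 166, 192, 222, 239, 241, 241, 241]
257 [221, 222, 226, 224, 213, 187, 165, 151, 149, 160, 169, 177, 190, 212, 229, 239, 241, 240, 240]
258 [221, 221, 222, 223, 222, 214, 202, 192, 188, 193, 204, 212, 219, 225, 233, 238, 240, 240, 240]
259 [222, 222, 222, 223, 223, 222, 220, 218, 217, 218, 221, 225, 229, 233, 237, 240, 240, 240, 239]
260 [222, 222, 222, 222, 222, 222, 222, 222, 222, 222, 223, 227, 235, 238, 240, 240, 240, 240, 240]
261 [222, 221, 221, 221, 221, 220, 220, 220, 220, 220, 222, 227, 234, 237, 239, 240, 240, 240, 240]
```

>>> move_arm(increments=[[1, [-0.013, -0.016, 0], [0, 0, 0]], [1, [0, 0, 0], [0, 0, 0]], [1, [0, 0, 0.02], [0, 0, 0]], [1, [0, 0, 0], [0, 0, 0]]])

```text
t: 8.35
eef_pos: [0.4715, 0.1627, 0.1002]
ee_rot: [1.931, 2.476, 0.004]
force: [-1.6, 0.1, 12.9]
grip_width: 0.0106
grip_force: 61.8
```

```bash
python3 -c "
from h import *
st()"
```

```text
t 8.35 p [0.4715 0.1627 0.1002] yaw 104.11 tz [ 2.6e-03  8.0e-04 -1.0e+00] F [-1.58  0.13 12.94] M [ 0.101  0.183 -0.045] w 0.0106 gf 61.791064739227295 q7 -0.79
```

Contact came about 5 mm too high, so the tip is on the bore's rim. The moment puts the contact on the (-x, +y) side. I'll raise the key, shift 2 mm the other way and try again.

>>> move_arm(increments=[[1, [0, 0, -0.035], [0, 0, 0]], [1, [-0.015, 0.014, 0], [0, 0, 0]], [1, [0, 0, 0], [0, 0, 0]], [1, [0, 0, 0.02], [0, 0, 0]], [1, [0, 0, 0.012], [0, 0, 0]], [1, [0, 0, 0], [0, 0, 0]]])

```text
t: 8.95
eef_pos: [0.4725, 0.161, 0.0989]
ee_rot: [1.932, 2.477, -0.0]
force: [1.6, -0.3, -2.3]
grip_width: 0.0105
grip_force: 59.8
```

```bash
python3 -c "
from h import *
st()"
```

```text
t 8.95 p [0.4725 0.161  0.0989] yaw 104.1 tz [ 1.e-04 -1.e-04 -1.e+00] F [ 1.59 -0.25 -2.3 ] M [-0.045 -0.342  0.035] w 0.0105 gf 59.846643805503845 q7 -0.79
```

>>> move_arm(increments=[[1, [0, 0, 0], [0, 0, 0]], [1, [0, 0, 0.01], [0, 0, 0]], [1, [0, 0, 0.01], [0, 0, 0]], [1, [0, 0, 0], [0, 0, 0]]])

```text
t: 9.35
eef_pos: [0.4725, 0.1611, 0.0972]
ee_rot: [1.932, 2.477, 0.0]
force: [0.6, 0.8, -2.7]
grip_width: 0.011
grip_force: 59.9
```

```bash
python3 -c "
from h import *
st()"
```

```text
t 9.35 p [0.4725 0.1611 0.0972] yaw 104.1 tz [ 4.e-04  1.e-04 -1.e+00] F [ 0.65  0.81 -2.68] M [-0.035 -0.406 -0.022] w 0.011 gf 59.94821205676999 q7 -0.79
```

>>> move_arm(increments=[[1, [0, 0, 0.01], [0, 0, 0]], [1, [0, 0, 0.01], [0, 0, 0]], [1, [0, 0, 0], [0, 0, 0]]])

```text
t: 9.65
eef_pos: [0.4726, 0.161, 0.0952]
ee_rot: [1.932, 2.477, 0.0]
force: [2.7, 0.2, -0.6]
grip_width: 0.011
grip_force: 60.0
```

```bash
python3 -c "
from h import *
st()"
```

```text
t 9.65 p [0.4726 0.161  0.0952] yaw 104.1 tz [ 4.e-04  1.e-04 -1.e+00] F [ 2.71  0.24 -0.64] M [-0.07  -0.495  0.027] w 0.011 gf 59.996381546370685 q7 -0.79
```

>>> move_arm(increments=[[1, [-0.002, 0.01, 0], [0, 0, 0]], [1, [0, 0, 0.005], [0, 0, 0]], [1, [0, 0, 0.005], [0, 0, 0]], [1, [0, 0, 0], [0, 0, 0]]])

```text
t: 10.05
eef_pos: [0.4732, 0.161, 0.0948]
ee_rot: [1.931, 2.477, -0.0]
force: [0.3, -0.8, 6.9]
grip_width: 0.0109
grip_force: 61.0
```

```bash
python3 -c "
from h import *
st()"
```

```text
t 10.05 p [0.4732 0.161  0.0948] yaw 104.11 tz [ 2.e-04 -3.e-04 -1.e+00] F [ 0.32 -0.81  6.89] M [-0.18   0.098  0.008] w 0.0109 gf 61.00990176200867 q7 -0.79
```

>>> move_arm(increments=[[1, [0, 0, -0.025], [0, 0, 0]], [1, [-0.004, 0.015, 0], [0, 0, 0]], [1, [-0.004, 0.015, 0], [0, 0, 0]], [1, [0, 0, 0], [0, 0, 0]]])

```text
t: 10.45
eef_pos: [0.4765, 0.1609, 0.0965]
ee_rot: [-1.932, -2.477, 0.0]
force: [-1.2, -0.0, -1.3]
grip_width: 0.0108
grip_force: 59.9
```

```bash
python3 -c "
from h import *
st()"
```

```text
t 10.45 p [0.4765 0.1609 0.0965] yaw 104.09 tz [-3.e-04 -1.e-04 -1.e+00] F [-1.21 -0.04 -1.25] M [-0.009 -0.013  0.022] w 0.0108 gf 59.901718497276306 q7 -0.79
```

>>> move_arm(increments=[[1, [-0.002, 0.01, 0], [0, 0, 0]], [1, [0, 0, 0], [0, 0, 0]]])

```text
t: 10.65
eef_pos: [0.4775, 0.161, 0.0966]
ee_rot: [-1.932, -2.477, 0.0]
force: [-0.1, -0.3, -1.9]
grip_width: 0.0107
grip_force: 59.9
```

```bash
python3 -c "
from h import *
st()"
```

```text
t 10.65 p [0.4775 0.161  0.0966] yaw 104.1 tz [-1.e-04 -0.e+00 -1.e+00] F [-0.12 -0.28 -1.85] M [0.003 0.036 0.017] w 0.0107 gf 59.90022540092468 q7 -0.78
```

>>> move_arm(increments=[[1, [-0.002, 0.01, 0], [0, 0, 0]], [1, [0, 0, 0], [0, 0, 0]]])

```text
t: 10.85
eef_pos: [0.4787, 0.1611, 0.0967]
ee_rot: [1.932, 2.477, 0.0]
force: [0.0, -0.1, -1.6]
grip_width: 0.0109
grip_force: 59.9
```

```bash
python3 -c "
from h import *
st()"
```

```text
t 10.85 p [0.4787 0.1611 0.0967] yaw 104.09 tz [ 1.e-04 -0.e+00 -1.e+00] F [ 0.03 -0.15 -1.58] M [ 0.008  0.054 -0.03 ] w 0.0109 gf 59.899272322654724 q7 -0.78
```

>>> move_arm(increments=[[1, [-0.002, 0.01, 0], [0, 0, 0]], [1, [0, 0, 0], [0, 0, 0]]])

```text
t: 11.05
eef_pos: [0.4797, 0.1611, 0.0968]
ee_rot: [1.932, 2.477, 0.0]
force: [0.6, 0.7, -1.3]
grip_width: 0.0107
grip_force: 59.9
```

```bash
python3 -c "
from h import *
st()"
```

```text
t 11.05 p [0.4797 0.1611 0.0968] yaw 104.1 tz [ 1.e-04 -1.e-04 -1.e+00] F [ 0.6   0.71 -1.34] M [-0.029  0.03  -0.027] w 0.0107 gf 59.889092445373535 q7 -0.78
```

No wall has been met over 7 mm of travel, which is more than the bore allows, so I'll look.

Run:
```python
from h import *
b=grab('scene');s=manip.read_state()
print(proj(b,np.array(s['eef_pos'])-[0,0,.051]))
def crop(f,u,v,w,h,s): return cv2.resize(f['pixels'][v:v+h,u:u+w,::-1],(w*s,h*s),interpolation=cv2.INTER_CUBIC)
cv2.imwrite('pics/z5.png',crop(b,180,228,50,40,14))
```

```text
[204.62172443 253.14554053]
```

View pics/z5.png

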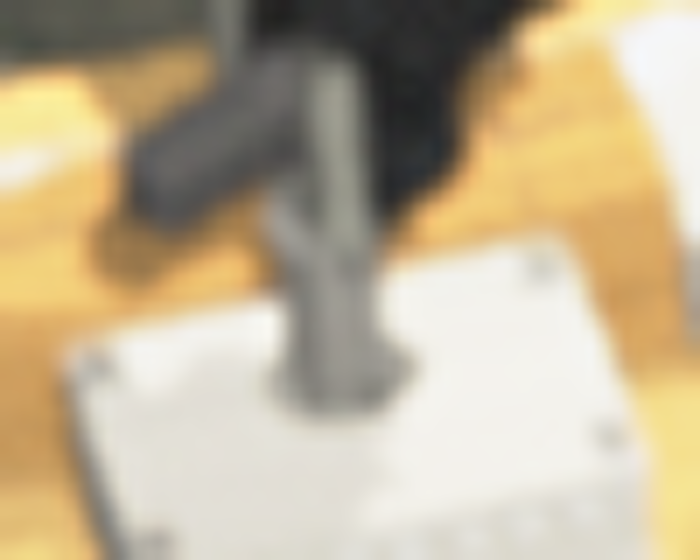

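The scene crop shows the shank (x 290–380) inside the dark bore ellipse (x 270–410, y 340–415), near its far side. I'll probe a little farther in +x for the wall.

>>> move_arm(increments=[[1, [-0.002, 0.01, 0], [0, 0, 0]], [1, [0, 0, 0], [0, 0, 0]]])

```text
t: 11.3
eef_pos: [0.4801, 0.1611, 0.0967]
ee_rot: [-1.932, -2.477, 0.001]
force: [-1.6, -0.0, -1.7]
grip_width: 0.0112
grip_force: 59.9
```

```bash
python3 -c "
from h import *
st()"
```

```text
t 11.3 p [0.4801 0.1611 0.0967] yaw 104.11 tz [-8.e-04 -4.e-04 -1.e+00] F [-1.58 -0.05 -1.74] M [0.023 0.25  0.02 ] w 0.0112 gf 59.90186870098114 q7 -0.78
```

>>> move_arm(increments=[[1, [-0.002, 0.01, 0], [0, 0, 0]], [1, [0, 0, 0], [0, 0, 0]]])

```text
t: 11.5
eef_pos: [0.4806, 0.1611, 0.0966]
ee_rot: [-1.931, -2.477, 0.002]
force: [-2.5, 0.3, 0.1]
grip_width: 0.011
grip_force: 60.1
```

```bash
python3 -c "
from h import *
st()"
```

```text
t 11.5 p [0.4806 0.1611 0.0966] yaw 104.12 tz [-1.7e-03 -7.0e-04 -1.0e+00] F [-2.46  0.3   0.11] M [ 0.047  0.771 -0.028] w 0.011 gf 60.09404182434082 q7 -0.78
```

>>> move_arm(increments=[[1, [0.013, -0.05, 0], [0, 0, 0]], [1, [0, 0, 0], [0, 0, 0]], [1, [-0.019, -0.005, 0], [0, 0, 0]], [1, [0, 0, 0], [0, 0, 0]]])

```text
t: 11.9
eef_pos: [0.4769, 0.1589, 0.0968]
ee_rot: [1.932, 2.476, 0.0]
force: [0.1, -0.5, -1.2]
grip_width: 0.011
grip_force: 59.8
```

```bash
python3 -c "
from h import *
st()"
```

```text
t 11.9 p [0.4769 0.1589 0.0968] yaw 104.07 tz [ 8.e-04 -3.e-04 -1.e+00] F [ 0.13 -0.45 -1.25] M [ 0.037 -0.043  0.031] w 0.011 gf 59.84947979450226 q7 -0.78
```

>>> move_arm(increments=[[1, [-0.01, -0.0025, 0], [0, 0, 0]], [1, [0, 0, 0], [0, 0, 0]]])

```text
t: 12.1
eef_pos: [0.4767, 0.1583, 0.0968]
ee_rot: [1.932, 2.477, 0.001]
force: [-0.8, -0.1, -1.6]
grip_width: 0.0109
grip_force: 59.9
```

```bash
python3 -c "
from h import *
st()"
```

```text
t 12.1 p [0.4767 0.1583 0.0968] yaw 104.09 tz [ 5.e-04  2.e-04 -1.e+00] F [-0.76 -0.15 -1.56] M [ 0.082 -0.073  0.01 ] w 0.0109 gf 59.88084375858307 q7 -0.78
```

>>> move_arm(increments=[[1, [-0.01, -0.0025, 0], [0, 0, 0]], [1, [0, 0, 0], [0, 0, 0]]])

```text
t: 12.3
eef_pos: [0.4766, 0.1579, 0.0968]
ee_rot: [-1.931, -2.477, -0.002]
force: [0.7, 0.5, -2.1]
grip_width: 0.011
grip_force: 59.9
```

```bash
python3 -c "
from h import *
st()"
```

```text
t 12.3 p [0.4766 0.1579 0.0968] yaw 104.12 tz [ 7.0e-04  1.2e-03 -1.0e+00] F [ 0.7   0.46 -2.13] M [ 0.319 -0.06   0.003] w 0.011 gf 59.87182974815369 q7 -0.78
```

>>> move_arm(increments=[[1, [0.05, 0.0125, 0], [0, 0, 0]], [1, [0.015, 0.004, 0], [0, 0, 0]], [1, [0, 0, 0], [0, 0, 0]]])

```text
t: 12.6
eef_pos: [0.4763, 0.1644, 0.0967]
ee_rot: [-1.931, -2.478, 0.0]
force: [-0.7, -0.1, -1.6]
grip_width: 0.0106
grip_force: 59.9
```

```bash
python3 -c "
from h import *
st()"
```

```text
t 12.6 p [0.4763 0.1644 0.0967] yaw 104.14 tz [-1.e-04 -1.e-04 -1.e+00] F [-0.7  -0.1  -1.59] M [0.    0.038 0.021] w 0.0106 gf 59.89834785461426 q7 -0.79
```

>>> move_arm(increments=[[1, [0.01, 0.0025, 0], [0, 0, 0]], [1, [0, 0, 0], [0, 0, 0]]])

```text
t: 12.8
eef_pos: [0.4763, 0.165, 0.0968]
ee_rot: [1.932, 2.477, -0.0]
force: [0.4, 0.4, -1.8]
grip_width: 0.0112
grip_force: 59.9
```

```bash
python3 -c "
from h import *
st()"
```

```text
t 12.8 p [0.4763 0.165  0.0968] yaw 104.1 tz [-1.e-04 -3.e-04 -1.e+00] F [ 0.41  0.39 -1.81] M [ 0.034 -0.019 -0.02 ] w 0.0112 gf 59.89599108695984 q7 -0.79
```

>>> move_arm(increments=[[1, [0.01, 0.0025, 0], [0, 0, 0]], [1, [0, 0, 0], [0, 0, 0]]])

```text
t: 13.0
eef_pos: [0.4763, 0.1655, 0.0967]
ee_rot: [1.932, 2.477, -0.002]
force: [0.1, -1.2, -0.5]
grip_width: 0.0109
grip_force: 59.9
```

```bash
python3 -c "
from h import *
st()"
```

```text
t 13.0 p [0.4763 0.1655 0.0967] yaw 104.08 tz [-2.0e-04 -1.1e-03 -1.0e+00] F [ 0.08 -1.24 -0.48] M [-0.3    0.046 -0.04 ] w 0.0109 gf 59.93103325366974 q7 -0.79
```

Wall contacts: x from about .473 to .4798, y from about .1583 to .1651. So the TCP stands at (.4764, .1617) when the key is centred. I'll go to the centre and press lightly.

>>> move_arm(increments=[[1, [-0.042, -0.01, 0], [0, 0, 0]], [1, [0, 0, 0], [0, 0, 0]], [1, [0, 0, 0.013], [0, 0, 0]], [1, [0, 0, 0.006], [0, 0, 0]], [1, [0, 0, 0], [0, 0, 0]]])

```text
t: 13.5
eef_pos: [0.4764, 0.1619, 0.0948]
ee_rot: [-1.932, -2.477, -0.0]
force: [0.9, -0.8, -1.9]
grip_width: 0.0108
grip_force: 59.9
```

```bash
python3 -c "
from h import *
st()"
```

```text
t 13.5 p [0.4764 0.1619 0.0948] yaw 104.12 tz [-0.e+00  2.e-04 -1.e+00] F [ 0.87 -0.82 -1.87] M [-0.005 -0.018 -0.015] w 0.0108 gf 59.8975145816803 q7 -0.79
```

No contact yet. I'll lower a little more.

>>> move_arm(increments=[[1, [0, 0, 0.006], [0, 0, 0]], [1, [0, 0, 0], [0, 0, 0]]])

```text
t: 13.7
eef_pos: [0.4765, 0.1619, 0.0943]
ee_rot: [1.932, 2.477, 0.0]
force: [0.5, 0.9, -0.4]
grip_width: 0.0107
grip_force: 60.0
```

```bash
python3 -c "
from h import *
st()"
```

```text
t 13.7 p [0.4765 0.1619 0.0943] yaw 104.11 tz [ 3.e-04  1.e-04 -1.e+00] F [ 0.52  0.9  -0.43] M [ 0.022 -0.008  0.006] w 0.0107 gf 59.9845951795578 q7 -0.79
```

>>> move_arm(increments=[[1, [0, 0, 0.006], [0, 0, 0]], [1, [0, 0, 0], [0, 0, 0]]])

```text
t: 13.9
eef_pos: [0.4765, 0.1618, 0.0937]
ee_rot: [1.932, 2.477, 0.0]
force: [0.1, -0.3, -0.3]
grip_width: 0.0107
grip_force: 60.0
```

```bash
python3 -c "
from h import *
st()"
```

```text
t 13.9 p [0.4765 0.1618 0.0937] yaw 104.1 tz [ 1.e-04 -0.e+00 -1.e+00] F [ 0.12 -0.3  -0.29] M [-0.023 -0.042 -0.032] w 0.0107 gf 60.008543729782104 q7 -0.79
```

>>> move_arm(increments=[[1, [0, 0, 0.006], [0, 0, 0]], [1, [0, 0, 0], [0, 0, 0]]])

```text
t: 14.1
eef_pos: [0.4765, 0.1617, 0.0931]
ee_rot: [1.932, 2.477, 0.0]
force: [-0.2, -0.6, -0.1]
grip_width: 0.0109
grip_force: 60.2
```

```bash
python3 -c "
from h import *
st()"
```

```text
t 14.1 p [0.4765 0.1617 0.0931] yaw 104.1 tz [ 2.e-04 -1.e-04 -1.e+00] F [-0.16 -0.63 -0.13] M [-0.012  0.    -0.023] w 0.0109 gf 60.17157018184662 q7 -0.79
```

>>> move_arm(increments=[[1, [0, 0, 0.004], [0, 0, 0]], [1, [0, 0, 0], [0, 0, 0]]])

```text
t: 14.3
eef_pos: [0.4765, 0.1617, 0.0927]
ee_rot: [1.932, 2.477, 0.0]
force: [-0.2, -0.1, 1.1]
grip_width: 0.0109
grip_force: 60.3
```

```bash
python3 -c "
from h import *
st()"
```

```text
t 14.3 p [0.4765 0.1617 0.0927] yaw 104.1 tz [ 2.e-04 -1.e-04 -1.e+00] F [-0.16 -0.1   1.06] M [-0.024 -0.006 -0.033] w 0.0109 gf 60.304445028305054 q7 -0.79
```

>>> move_arm(increments=[[1, [0, 0, 0.006], [0, 0, 0]], [1, [0, 0, 0], [0, 0, 0]]])

```text
t: 14.5
eef_pos: [0.4765, 0.1617, 0.0921]
ee_rot: [1.932, 2.477, 0.0]
force: [-0.0, 0.2, 1.9]
grip_width: 0.011
grip_force: 60.4
```

```bash
python3 -c "
from h import *
st()"
```

```text
t 14.5 p [0.4765 0.1617 0.0921] yaw 104.1 tz [ 2.e-04 -0.e+00 -1.e+00] F [-0.01  0.23  1.93] M [-0.006 -0.004 -0.022] w 0.011 gf 60.407313108444214 q7 -0.79
```

>>> move_arm(increments=[[1, [0, 0, 0.006], [0, 0, 0]], [1, [0, 0, 0], [0, 0, 0]]])

```text
t: 14.7
eef_pos: [0.4765, 0.1617, 0.0915]
ee_rot: [1.932, 2.477, 0.0]
force: [-0.6, -1.4, 2.3]
grip_width: 0.0109
grip_force: 60.5
```

```bash
python3 -c "
from h import *
st()"
```

```text
t 14.7 p [0.4765 0.1617 0.0915] yaw 104.1 tz [ 2.e-04 -1.e-04 -1.e+00] F [-0.63 -1.42  2.29] M [-0.059  0.019 -0.02 ] w 0.0109 gf 60.53003668785095 q7 -0.79
```

>>> move_arm(increments=[[1, [0, 0, 0.008], [0, 0, 0]], [1, [0, 0, 0], [0, 0, 0]]])

```text
t: 14.9
eef_pos: [0.4765, 0.1617, 0.0907]
ee_rot: [1.932, 2.477, 0.0]
force: [-0.6, -0.7, 3.7]
grip_width: 0.011
grip_force: 60.7
```

```bash
python3 -c "
from h import *
st()"
```

```text
t 14.9 p [0.4765 0.1617 0.0907] yaw 104.1 tz [ 2.e-04 -0.e+00 -1.e+00] F [-0.59 -0.75  3.75] M [-0.094  0.076 -0.046] w 0.011 gf 60.706433057785034 q7 -0.79
```

>>> move_arm(increments=[[1, [0, 0, 0.008], [0, 0, 0]], [1, [0, 0, 0], [0, 0, 0]]])

```text
t: 15.1
eef_pos: [0.4766, 0.1617, 0.0899]
ee_rot: [1.932, 2.477, 0.0]
force: [0.5, -0.3, 4.0]
grip_width: 0.011
grip_force: 60.7
```

```bash
python3 -c "
from h import *
st()"
```

```text
t 15.1 p [0.4766 0.1617 0.0899] yaw 104.1 tz [ 3.e-04 -0.e+00 -1.e+00] F [ 0.53 -0.27  4.02] M [-0.065  0.085 -0.098] w 0.011 gf 60.69162726402283 q7 -0.79
```

The key is about 5 mm into the socket with light friction, and Mz shows it wants to turn clockwise. I'll ease the angle.

>>> move_arm(increments=[[1, [0, -0.0012, 0], [0, 0, 0.033]], [1, [0, 0, 0], [0, 0, 0]]])

```text
t: 15.3
eef_pos: [0.4764, 0.1617, 0.0898]
ee_rot: [1.976, 2.442, 0.0]
force: [0.0, -0.9, 2.9]
grip_width: 0.011
grip_force: 60.4
```

```bash
python3 -c "
from h import *
st()"
```

```text
t 15.3 p [0.4764 0.1617 0.0898] yaw 102.05 tz [ 1.e-04 -0.e+00 -1.e+00] F [ 0.01 -0.86  2.93] M [-0.033 -0.016 -0.013] w 0.011 gf 60.381020307540894 q7 -0.82
```

>>> move_arm(increments=[[1, [0, 0, 0.008], [0, 0, 0]], [1, [0, 0, 0], [0, 0, 0]]])

```text
t: 15.5
eef_pos: [0.4764, 0.1617, 0.089]
ee_rot: [1.974, 2.444, 0.0]
force: [-0.2, 0.1, 2.0]
grip_width: 0.0109
grip_force: 60.5
```

```bash
python3 -c "
from h import *
st()"
```

```text
t 15.5 p [0.4764 0.1617 0.089 ] yaw 102.13 tz [ 1.e-04 -0.e+00 -1.e+00] F [-0.17  0.07  1.95] M [ 0.001 -0.049 -0.013] w 0.0109 gf 60.450146198272705 q7 -0.82
```

Better: the force dropped. I'll turn another 1.5° clockwise and go on down.

>>> move_arm(increments=[[1, [0, -0.0009, 0], [0, 0, 0.025]], [1, [0, 0, 0.01], [0, 0, 0]], [1, [0, 0, 0.01], [0, 0, 0]], [1, [0, 0, 0], [0, 0, 0]]])

```text
t: 15.9
eef_pos: [0.4763, 0.1617, 0.0869]
ee_rot: [2.006, 2.418, 0.0]
force: [1.1, -1.1, 0.6]
grip_width: 0.011
grip_force: 60.1
```

```bash
python3 -c "
from h import *
st()"
```

```text
t 15.9 p [0.4763 0.1617 0.0869] yaw 100.63 tz [ 0.  0. -1.] F [ 1.09 -1.1   0.57] M [-0.01  -0.093  0.035] w 0.011 gf 60.12125909328461 q7 -0.84
```

>>> move_arm(increments=[[1, [0, 0, 0.01], [0, 0, 0]], [1, [0, 0, 0.01], [0, 0, 0]], [1, [0, 0, 0], [0, 0, 0]]])

```text
t: 16.2
eef_pos: [0.4763, 0.1617, 0.085]
ee_rot: [2.006, 2.417, 0.0]
force: [1.2, 0.6, 1.7]
grip_width: 0.0106
grip_force: 60.4
```

```bash
python3 -c "
from h import *
st()"
```

```text
t 16.2 p [0.4763 0.1617 0.085 ] yaw 100.62 tz [ 1.e-04  1.e-04 -1.e+00] F [1.23 0.64 1.69] M [ 0.02  -0.086 -0.01 ] w 0.0106 gf 60.35178065299988 q7 -0.84
```

>>> move_arm(increments=[[1, [0, 0, 0.01], [0, 0, 0]], [1, [0, 0, 0], [0, 0, 0]]])

```text
t: 16.4
eef_pos: [0.4763, 0.1617, 0.084]
ee_rot: [2.006, 2.417, 0.0]
force: [0.8, -0.6, 2.6]
grip_width: 0.0106
grip_force: 60.5
```

```bash
python3 -c "
from h import *
st()"
```

```text
t 16.4 p [0.4763 0.1617 0.084 ] yaw 100.62 tz [ 2.e-04  1.e-04 -1.e+00] F [ 0.84 -0.65  2.58] M [ 0.02  -0.063 -0.028] w 0.0106 gf 60.506776571273804 q7 -0.84
```

>>> move_arm(increments=[[1, [0, 0, 0.008], [0, 0, 0]], [1, [0, 0, 0], [0, 0, 0]]])

```text
t: 16.6
eef_pos: [0.4763, 0.1617, 0.0833]
ee_rot: [2.006, 2.418, 0.0]
force: [0.4, -0.4, 2.6]
grip_width: 0.0111
grip_force: 60.7
```

```bash
python3 -c "
from h import *
st()"
```

```text
t 16.6 p [0.4763 0.1617 0.0833] yaw 100.63 tz [ 2.e-04  0.e+00 -1.e+00] F [ 0.38 -0.36  2.58] M [ 0.047 -0.071 -0.008] w 0.0111 gf 60.65332889556885 q7 -0.84
```

>>> move_arm(increments=[[1, [0, 0, 0.006], [0, 0, 0]], [1, [0, 0, 0], [0, 0, 0]]])

```text
t: 16.8
eef_pos: [0.4764, 0.1617, 0.0829]
ee_rot: [2.006, 2.417, 0.001]
force: [0.0, -0.6, 7.0]
grip_width: 0.0109
grip_force: 61.0
```

```bash
python3 -c "
from h import *
st()"
```

```text
t 16.8 p [0.4764 0.1617 0.0829] yaw 100.62 tz [ 6.e-04  0.e+00 -1.e+00] F [ 0.03 -0.58  6.98] M [ 0.028  0.03  -0.032] w 0.0109 gf 61.00131154060364 q7 -0.84
```

>>> move_arm(increments=[[1, [0, 0, 0.004], [0, 0, 0]], [1, [0, 0, 0], [0, 0, 0]]])

```text
t: 17.0
eef_pos: [0.4764, 0.1618, 0.0829]
ee_rot: [2.006, 2.417, 0.001]
force: [-0.4, -0.4, 10.7]
grip_width: 0.0107
grip_force: 61.5
```

```bash
python3 -c "
from h import *
st()"
```

```text
t 17.0 p [0.4764 0.1618 0.0829] yaw 100.63 tz [ 8.e-04 -0.e+00 -1.e+00] F [-0.37 -0.4  10.69] M [-0.012  0.129 -0.045] w 0.0107 gf 61.546114683151245 q7 -0.84
```

The key is seated on the floor: a hard stop at 0.0829, 12 mm below the mouth. I'll ease the pressure and begin turning clockwise.

>>> move_arm(increments=[[1, [0, -0.0024, -0.005], [0, 0, 0.067]], [1, [0, -0.0024, 0], [0, 0, 0.067]], [1, [0, 0, 0], [0, 0, 0]]])

```text
t: 17.3
eef_pos: [0.4758, 0.1616, 0.0829]
ee_rot: [2.171, 2.271, 0.0]
force: [0.7, 0.2, 5.4]
grip_width: 0.0107
grip_force: 60.9
```

```bash
python3 -c "
from h import *
st()"
```

```text
t 17.3 p [0.4758 0.1616 0.0829] yaw 92.58 tz [ 4.e-04 -3.e-04 -1.e+00] F [0.74 0.23 5.41] M [-0.033  0.011  0.023] w 0.0107 gf 60.87502598762512 q7 -0.93
```

>>> move_arm(increments=[[1, [0, -0.0024, 0], [0, 0, 0.067]], [1, [0, 0, 0], [0, 0, 0]]])

```text
t: 17.5
eef_pos: [0.4756, 0.1616, 0.0829]
ee_rot: [2.248, 2.194, 0.0]
force: [-0.7, -1.0, 5.6]
grip_width: 0.0111
grip_force: 60.9
```

```bash
python3 -c "
from h import *
st()"
```

```text
t 17.5 p [0.4756 0.1616 0.0829] yaw 88.6 tz [ 3.e-04 -2.e-04 -1.e+00] F [-0.73 -1.02  5.58] M [-0.024 -0.014 -0.   ] w 0.0111 gf 60.87250113487244 q7 -0.97
```

>>> move_arm(increments=[[1, [0, -0.0024, 0], [0, 0, 0.067]], [1, [0, 0, 0], [0, 0, 0]]])

```text
t: 17.7
eef_pos: [0.4755, 0.1619, 0.0829]
ee_rot: [2.324, 2.114, 0.001]
force: [0.4, 0.0, 6.6]
grip_width: 0.0108
grip_force: 60.8
```

```bash
python3 -c "
from h import *
st()"
```

```text
t 17.7 p [0.4755 0.1619 0.0829] yaw 84.6 tz [ 6.e-04  3.e-04 -1.e+00] F [0.38 0.02 6.59] M [ 0.036 -0.041  0.046] w 0.0108 gf 60.79001784324646 q7 -1.01
```

>>> move_arm(increments=[[1, [0, -0.0024, 0], [0, 0, 0.067]], [1, [0, 0, 0], [0, 0, 0]]])

```text
t: 17.9
eef_pos: [0.4752, 0.1621, 0.0829]
ee_rot: [2.396, 2.032, 0.001]
force: [0.6, 0.0, 5.4]
grip_width: 0.0108
grip_force: 60.9
```

```bash
python3 -c "
from h import *
st()"
```

```text
t 17.9 p [0.4752 0.1621 0.0829] yaw 80.61 tz [ 6.e-04  5.e-04 -1.e+00] F [0.6  0.05 5.36] M [0.109 0.026 0.096] w 0.0108 gf 60.88247895240784 q7 -1.05
```

>>> move_arm(increments=[[1, [0, -0.0024, 0], [0, 0, 0.067]], [1, [0, 0, 0], [0, 0, 0]]])

```text
t: 18.1
eef_pos: [0.475, 0.1622, 0.0829]
ee_rot: [-2.465, -1.947, -0.001]
force: [0.7, 0.7, 4.8]
grip_width: 0.011
grip_force: 60.9
```

```bash
python3 -c "
from h import *
st()"
```

```text
t 18.1 p [0.475  0.1622 0.0829] yaw 76.6 tz [ 7.e-04  6.e-04 -1.e+00] F [0.74 0.66 4.84] M [ 0.192 -0.053  0.163] w 0.011 gf 60.87752938270569 q7 -1.1
```

>>> move_arm(increments=[[1, [0, -0.0024, 0], [0, 0, 0.067]], [1, [0, 0, 0], [0, 0, 0]]])

```text
t: 18.3
eef_pos: [0.4748, 0.1623, 0.0829]
ee_rot: [-2.532, -1.86, -0.002]
force: [-0.2, 0.5, 4.6]
grip_width: 0.0106
grip_force: 60.9
```

```bash
python3 -c "
from h import *
st()"
```

```text
t 18.3 p [0.4748 0.1623 0.0829] yaw 72.59 tz [ 7.e-04  7.e-04 -1.e+00] F [-0.16  0.46  4.57] M [ 0.206 -0.029  0.166] w 0.0106 gf 60.87325572967529 q7 -1.14
```

>>> move_arm(increments=[[1, [0.003, -0.0034, 0], [0, 0, 0.067]], [1, [0, 0, 0], [0, 0, 0]]])

```text
t: 18.5
eef_pos: [0.4745, 0.1625, 0.0829]
ee_rot: [2.596, 1.77, 0.001]
force: [0.5, -0.4, 5.5]
grip_width: 0.0111
grip_force: 60.9
```

```bash
python3 -c "
from h import *
st()"
```

```text
t 18.5 p [0.4745 0.1625 0.0829] yaw 68.57 tz [ 6.e-04  4.e-04 -1.e+00] F [ 0.5  -0.36  5.46] M [ 0.168 -0.063  0.106] w 0.0111 gf 60.8898389339447 q7 -1.18
```

>>> move_arm(increments=[[1, [0, -0.0024, 0], [0, 0, 0.067]], [1, [0, 0, 0], [0, 0, 0]]])

```text
t: 18.7
eef_pos: [0.4744, 0.1627, 0.0829]
ee_rot: [-2.656, -1.678, -0.002]
force: [0.4, 0.4, 5.2]
grip_width: 0.0109
grip_force: 60.9
```

```bash
python3 -c "
from h import *
st()"
```

```text
t 18.7 p [0.4744 0.1627 0.0829] yaw 64.55 tz [ 8.e-04  6.e-04 -1.e+00] F [0.44 0.43 5.24] M [ 0.19  -0.013  0.162] w 0.0109 gf 60.87960720062256 q7 -1.22
```

>>> move_arm(increments=[[1, [0.002, -0.0034, 0], [0, 0, 0.067]], [1, [0, 0, 0], [0, 0, 0]]])

```text
t: 18.9
eef_pos: [0.4742, 0.1629, 0.0829]
ee_rot: [2.713, 1.583, 0.001]
force: [0.5, 0.7, 5.3]
grip_width: 0.0109
grip_force: 60.9
```

```bash
python3 -c "
from h import *
st()"
```

```text
t 18.9 p [0.4742 0.1629 0.0829] yaw 60.53 tz [ 8.e-04  4.e-04 -1.e+00] F [0.54 0.69 5.34] M [ 0.118 -0.048  0.131] w 0.0109 gf 60.88322639465332 q7 -1.26
```

>>> move_arm(increments=[[1, [0, -0.0024, 0], [0, 0, 0.067]], [1, [0, 0, 0], [0, 0, 0]]])

```text
t: 19.1
eef_pos: [0.474, 0.1631, 0.0829]
ee_rot: [-2.767, -1.487, -0.002]
force: [0.4, 0.6, 4.3]
grip_width: 0.011
grip_force: 60.9
```

```bash
python3 -c "
from h import *
st()"
```

```text
t 19.1 p [0.474  0.1631 0.0829] yaw 56.51 tz [ 9.e-04  6.e-04 -1.e+00] F [0.35 0.59 4.33] M [ 0.185 -0.106  0.173] w 0.011 gf 60.87673902511597 q7 -1.3
```

>>> move_arm(increments=[[1, [0.002, -0.0034, 0], [0, 0, 0.067]], [1, [0, 0, 0], [0, 0, 0]]])

```text
t: 19.3
eef_pos: [0.4739, 0.1633, 0.0829]
ee_rot: [2.818, 1.389, 0.001]
force: [1.4, 0.2, 5.8]
grip_width: 0.0109
grip_force: 60.9
```

```bash
python3 -c "
from h import *
st()"
```

```text
t 19.3 p [0.4739 0.1633 0.0829] yaw 52.48 tz [ 8.e-04  3.e-04 -1.e+00] F [1.42 0.2  5.76] M [ 0.131 -0.135  0.115] w 0.0109 gf 60.88679909706116 q7 -1.34
```

>>> move_arm(increments=[[1, [0, -0.0024, 0], [0, 0, 0.067]], [1, [0, 0, 0], [0, 0, 0]]])

```text
t: 19.5
eef_pos: [0.4738, 0.1635, 0.0829]
ee_rot: [-2.865, -1.29, -0.002]
force: [0.4, 0.5, 4.9]
grip_width: 0.0109
grip_force: 60.9
```

```bash
python3 -c "
from h import *
st()"
```

```text
t 19.5 p [0.4738 0.1635 0.0829] yaw 48.48 tz [ 1.e-03  5.e-04 -1.e+00] F [0.36 0.54 4.91] M [ 0.145 -0.199  0.166] w 0.0109 gf 60.87767243385315 q7 -1.38
```

>>> move_arm(increments=[[1, [0.003, -0.0024, 0], [0, 0, 0.067]], [1, [0, 0, 0], [0, 0, 0]]])

```text
t: 19.7
eef_pos: [0.4736, 0.1638, 0.0829]
ee_rot: [2.908, 1.189, 0.001]
force: [1.8, 1.3, 6.0]
grip_width: 0.0111
grip_force: 61.0
```

```bash
python3 -c "
from h import *
st()"
```

```text
t 19.7 p [0.4736 0.1638 0.0829] yaw 44.48 tz [ 6.e-04  2.e-04 -1.e+00] F [1.83 1.32 6.02] M [ 0.135 -0.019  0.235] w 0.0111 gf 60.967830419540405 q7 -1.42
```

>>> move_arm(increments=[[1, [0, -0.0024, 0], [0, 0, 0.067]], [1, [0, 0, 0], [0, 0, 0]]])

```text
t: 19.9
eef_pos: [0.4735, 0.164, 0.0829]
ee_rot: [2.948, 1.087, 0.001]
force: [1.3, -0.2, 4.7]
grip_width: 0.011
grip_force: 61.1
```

```bash
python3 -c "
from h import *
st()"
```

```text
t 19.9 p [0.4735 0.164  0.0829] yaw 40.48 tz [ 8.e-04  3.e-04 -1.e+00] F [ 1.33 -0.21  4.74] M [ 0.136 -0.093  0.305] w 0.011 gf 61.056329011917114 q7 -1.45
```

>>> move_arm(increments=[[1, [0, -0.0012, 0], [0, 0, 0.033]], [1, [0, 0, 0], [0, 0, 0]], [1, [0, 0, 0], [0, 0, 0]]])

```text
t: 20.2
eef_pos: [0.4735, 0.1642, 0.0829]
ee_rot: [-2.965, -1.038, -0.002]
force: [0.4, 0.5, 5.2]
grip_width: 0.0111
grip_force: 61.2
```

```bash
python3 -c "
from h import *
for i in range(3): st(); vision.grab_frame('scene')
st()"
```

```text
t 20.2 p [0.4735 0.1642 0.0829] yaw 38.61 tz [ 9.e-04  4.e-04 -1.e+00] F [0.42 0.52 5.22] M [ 0.071 -0.189  0.402] w 0.0111 gf 61.187957525253296 q7 -1.47
t 20.25 p [0.4735 0.1642 0.0829] yaw 38.61 tz [ 9.e-04  4.e-04 -1.e+00] F [0.73 0.71 5.98] M [ 0.037 -0.147  0.377] w 0.0107 gf 61.18802547454834 q7 -1.47
t 20.3 p [0.4734 0.1641 0.0829] yaw 38.61 tz [ 8.e-04  4.e-04 -1.e+00] F [0.94 0.81 5.63] M [ 0.1   -0.133  0.371] w 0.0111 gf 61.18822932243347 q7 -1.47
t 20.35 p [0.4735 0.1642 0.0829] yaw 38.61 tz [ 9.e-04  5.e-04 -1.e+00] F [0.57 0.34 5.06] M [ 0.099 -0.146  0.387] w 0.011 gf 61.187825202941895 q7 -1.47
```

The torque is about 0.38 N·m, so the blank is held firmly and still below 0.45. I'll turn back to take the strain off.

>>> move_arm(increments=[[1, [0, 0.0024, 0], [0, 0, -0.067]], [1, [0, 0, 0], [0, 0, 0]]])

```text
t: 20.55
eef_pos: [0.4736, 0.1638, 0.0829]
ee_rot: [-2.927, -1.142, -0.001]
force: [0.3, 0.0, 6.1]
grip_width: 0.0107
grip_force: 60.8
```

```bash
python3 -c "
from h import *
st()"
```

```text
t 20.55 p [0.4736 0.1638 0.0829] yaw 42.62 tz [ 7.e-04  5.e-04 -1.e+00] F [0.25 0.   6.1 ] M [ 0.11  -0.106  0.131] w 0.0107 gf 60.846261978149414 q7 -1.43
```

>>> move_arm(increments=[[1, [0, 0.0015, 0], [0, 0, -0.042]], [1, [0, 0, 0], [0, 0, 0]]])

```text
t: 20.75
eef_pos: [0.4736, 0.1638, 0.0829]
ee_rot: [-2.901, -1.205, -0.001]
force: [1.0, 1.5, 6.4]
grip_width: 0.0106
grip_force: 60.8
```

```bash
python3 -c "
from h import *
st()
vision.grab_frame('scene');st()"
```

```text
t 20.75 p [0.4736 0.1638 0.0829] yaw 45.1 tz [ 6.e-04  5.e-04 -1.e+00] F [0.97 1.45 6.4 ] M [ 0.159 -0.053  0.039] w 0.0106 gf 60.83814024925232 q7 -1.41
t 20.8 p [0.4736 0.1638 0.0829] yaw 45.06 tz [ 6.e-04  5.e-04 -1.e+00] F [0.22 0.83 4.75] M [ 0.04  -0.113  0.074] w 0.0109 gf 60.83789348602295 q7 -1.41
```

>>> move_arm(increments=[[1, [0, 0.0018, 0], [0, 0, -0.05]], [1, [0, 0, 0], [0, 0, 0]], [1, [0, 0, -0.01], [0, 0, 0]], [1, [0, 0, -0.02], [0, 0, 0]], [1, [0, 0, 0], [0, 0, 0]]])

```text
t: 21.3
eef_pos: [0.4735, 0.1635, 0.0856]
ee_rot: [-2.871, -1.276, -0.0]
force: [1.2, 1.1, -3.1]
grip_width: 0.011
grip_force: 59.8
```

```bash
python3 -c "
from h import *
st()
vision.grab_frame('scene');st()"
```

```text
t 21.3 p [0.4735 0.1635 0.0856] yaw 47.94 tz [-1.e-04  2.e-04 -1.e+00] F [ 1.16  1.1  -3.06] M [ 0.22  -0.35   0.051] w 0.011 gf 59.76080060005188 q7 -1.38
t 21.35 p [0.4735 0.1635 0.0856] yaw 47.93 tz [ 0.e+00  2.e-04 -1.e+00] F [ 0.95  1.23 -1.82] M [ 0.291 -0.321 -0.033] w 0.0113 gf 59.759454131126404 q7 -1.38
```

>>> move_arm(increments=[[1, [0.005, 0.001, 0], [0, 0, 0]], [1, [0, 0, -0.03], [0, 0, 0]], [1, [0, 0, -0.03], [0, 0, 0]], [1, [0, 0, -0.04], [0, 0, 0]]])

```text
t: 21.75
eef_pos: [0.4734, 0.1634, 0.0959]
ee_rot: [2.871, 1.275, -0.002]
force: [0.2, -1.0, -1.0]
grip_width: 0.011
grip_force: 59.8
```

```bash
python3 -c "
from h import *
st()"
```

```text
t 21.75 p [0.4734 0.1634 0.0959] yaw 47.89 tz [-1.e-03 -7.e-04 -1.e+00] F [ 0.21 -1.01 -0.98] M [ 0.001 -0.002 -0.035] w 0.011 gf 59.83534634113312 q7 -1.38
```

>>> move_arm(increments=[[1, [0, 0, -0.1], [0, 0, 0]], [1, [0, 0, -0.2], [0, 0, 0]], [1, [0, 0, -0.3], [0, 0, 0]], [1, [0, 0, 0], [0, 0, 0]]])

```text
t: 22.15
eef_pos: [0.4755, 0.164, 0.1593]
ee_rot: [2.871, 1.274, 0.009]
force: [0.1, 0.9, -1.0]
grip_width: 0.0109
grip_force: 60.0
```

Run:
```python
from h import *
st()
b=grab('scene')
def crop(f,u,v,w,h,s): return cv2.resize(f['pixels'][v:v+h,u:u+w,::-1],(w*s,h*s),interpolation=cv2.INTER_CUBIC)
cv2.imwrite('pics/z6.png',crop(b,140,190,130,100,6))
plan([(.6490,-.126,.16,32)],grip=1)
```

```text
t 22.15 p [0.4755 0.164  0.1593] yaw 47.85 tz [ 0.0055  0.002  -1.    ] F [ 0.15  0.9  -0.97] M [ 0.019 -0.038  0.007] w 0.0109 gf 59.9816769361496 q7 -1.36
to (0.649, -0.126, 0.16, 32) 9 rows
[[1,[-0.109,0.36,-0.002],[0.0,-0.0,0.029]],[1,[-0.098,0.363,-0.002],[0.0,-0.0,0.029]],[1,[-0.087,0.365,-0.002],[0.0,-0.0,0.029]],[1,[-0.076,0.368,-0.002],[0.0,-0.0,0.029]],[1,[-0.064,0.37,-0.002],[0.0,-0.0,0.029]],[1,[-0.053,0.372,-0.002],[0.0,-0.0,0.029]],[1,[-0.042,0.373,-0.002],[0.0,-0.0,0.029]],[1,[-0.03,0.374,-0.003],[0.0,-0.0,0.029]],[1,[-0.019,0.375,-0.002],[0.0,-0.0,0.029]]]
```

View pics/z6.png

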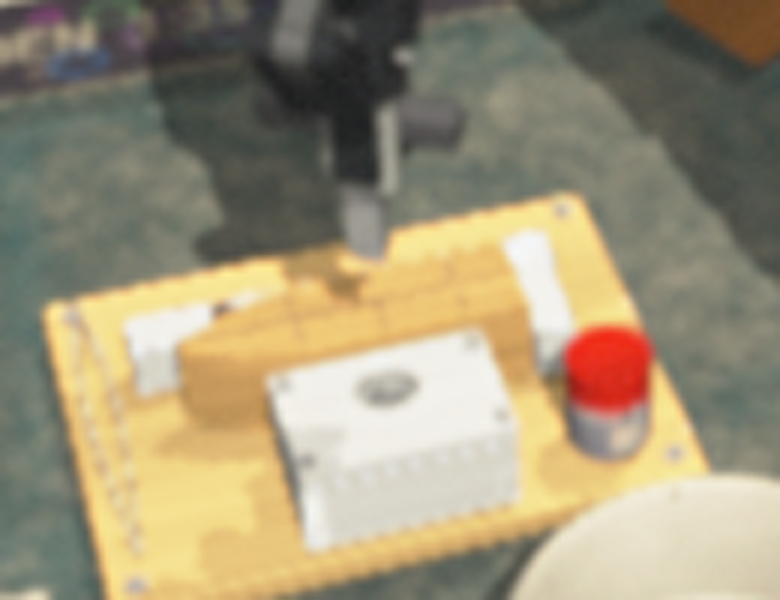

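The key is drawn out, the blank stands against the fence, and the jar and tweezers haven't moved. I'll return to the exact pose where I grasped the key.

>>> move_arm(increments=[[1, [-0.109, 0.36, 0], [0, 0, 0.029]], [1, [-0.098, 0.363, 0], [0, 0, 0.029]], [1, [-0.087, 0.365, 0], [0, 0, 0.029]], [1, [-0.076, 0.368, 0], [0, 0, 0.029]], [1, [-0.064, 0.37, 0], [0, 0, 0.029]], [1, [-0.053, 0.372, 0], [0, 0, 0.029]], [1, [-0.042, 0.373, 0], [0, 0, 0.029]], [1, [-0.03, 0.374, 0], [0, 0, 0.029]]])

```text
t: 23.0
eef_pos: [0.6283, -0.0953, 0.1547]
ee_rot: [-3.004, -0.915, 0.004]
force: [0.4, 0.5, -1.3]
grip_width: 0.011
grip_force: 59.9
```

>>> move_arm(increments=[[1, [-0.019, 0.375, 0], [0, 0, 0.029]], [1, [0, 0, 0], [0, 0, 0]], [1, [0, 0, 0], [0, 0, 0]], [1, [0, 0, 0], [0, 0, 0]]])

```text
t: 23.4
eef_pos: [0.6471, -0.1242, 0.1549]
ee_rot: [-3.015, -0.874, 0.003]
force: [-0.5, 0.5, -2.4]
grip_width: 0.0107
grip_force: 59.9
```

Run:
```python
from h import *
st()
plan([(.6498,-.126,.105,31.9)],grip=1,step=.06)
```

```text
t 23.4 p [ 0.6471 -0.1242  0.1549] yaw 32.32 tz [-0.0025  0.0015 -1.    ] F [-0.46  0.52 -2.38] M [ 0.012  0.014 -0.055] w 0.0107 gf 59.861862659454346 q7 -1.03
to (0.6498, -0.126, 0.105, 31.9) 1 rows
[[1,[0.014,0.031,0.499],[-0.003,0.001,0.007]]]
```

>>> move_arm(increments=[[1, [0.014, 0.031, 0.25], [-0.0015, 0, 0.007]], [1, [0, 0, 0.25], [-0.0015, 0, 0]], [1, [0, 0, 0], [0, 0, 0]], [1, [0, 0, 0], [0, 0, 0]]])

```text
t: 23.8
eef_pos: [0.6506, -0.1264, 0.1058]
ee_rot: [3.019, 0.863, -0.0]
force: [0.7, 0.5, -0.7]
grip_width: 0.0112
grip_force: 59.8
```

Run:
```python
from h import *
st()
plan([(.6498,-.126,.089,31.9)],grip=1,step=.06)
```

```text
t 23.8 p [ 0.6506 -0.1264  0.1058] yaw 31.91 tz [ 3.0e-04 -1.9e-03 -1.0e+00] F [ 0.68  0.49 -0.74] M [ 0.049 -0.035  0.001] w 0.0112 gf 59.82252895832062 q7 -1.04
to (0.6498, -0.126, 0.089, 31.9) 1 rows
[[1,[-0.005,-0.008,0.168],[0.002,0.001,0.0]]]
```

>>> move_arm(increments=[[1, [-0.005, -0.008, 0.1], [0.001, 0, 0]], [1, [0, 0, 0.08], [0, 0, 0]], [1, [0, 0, 0], [0, 0, 0]], [1, [0, 0, 0.03], [0, 0, 0]], [1, [0, 0, 0], [0, 0, 0]]])

```text
t: 24.3
eef_pos: [0.6502, -0.1275, 0.0846]
ee_rot: [3.02, 0.86, 0.001]
force: [-0.9, 0.2, -1.3]
grip_width: 0.0112
grip_force: 59.9
```

Run:
```python
from h import *
st()
plan([(.6498,-.126,.075,31.9)],grip=1,step=.06)
```

```text
t 24.3 p [ 0.6502 -0.1275  0.0846] yaw 31.8 tz [ 0.001  -0.0018 -1.    ] F [-0.91  0.17 -1.25] M [ 0.048  0.029 -0.014] w 0.0112 gf 59.90130543708801 q7 -1.05
to (0.6498, -0.126, 0.075, 31.9) 1 rows
[[1,[0.004,-0.015,0.096],[0.002,0.0,-0.002]]]
```

>>> move_arm(increments=[[1, [0.004, -0.012, 0], [0.002, 0, 0]], [1, [0, 0, 0.05], [0, 0, 0]], [1, [0, 0, 0.05], [0, 0, 0]], [1, [0, 0, 0], [0, 0, 0]]])

```text
t: 24.7
eef_pos: [0.6493, -0.1262, 0.0738]
ee_rot: [-3.021, -0.861, 0.003]
force: [0.1, 0.4, -1.4]
grip_width: 0.011
grip_force: 59.9
```

Run:
```python
from h import *
st()
plan([(.6498,-.126,.063,31.9)],grip=1,step=.06)
```

```text
t 24.7 p [ 0.6493 -0.1262  0.0738] yaw 31.81 tz [-1.8e-03  1.0e-04 -1.0e+00] F [ 0.09  0.43 -1.39] M [-0.011  0.021 -0.037] w 0.011 gf 59.90254104137421 q7 -1.05
to (0.6498, -0.126, 0.063, 31.9) 1 rows
[[1,[0.006,0.002,0.108],[-0.001,0.001,-0.002]]]
```

>>> move_arm(increments=[[1, [0.005, 0, 0.05], [0, 0, 0]], [1, [0, 0, 0.05], [0, 0, 0]], [1, [0, 0, 0.01], [0, 0, 0]], [1, [0, 0, 0], [0, 0, 0]]])

```text
t: 25.1
eef_pos: [0.6502, -0.1259, 0.0633]
ee_rot: [-3.021, -0.861, 0.001]
force: [0.5, 0.6, -2.6]
grip_width: 0.0109
grip_force: 59.9
```

Run:
```python
from h import *
st()
```

```text
t 25.1 p [ 0.6502 -0.1259  0.0633] yaw 31.81 tz [-7.e-04  0.e+00 -1.e+00] F [ 0.49  0.55 -2.56] M [ 0.031 -0.022 -0.048] w 0.0109 gf 59.902825355529785 q7 -1.05
```

>>> move_arm(increments=[[1, [0, 0, 0.01], [0, 0, 0]], [1, [0, 0, 0.01], [0, 0, 0]], [1, [0, 0, 0], [0, 0, 0]]])

```text
t: 25.4
eef_pos: [0.6504, -0.1261, 0.0618]
ee_rot: [3.021, 0.861, -0.0]
force: [-0.1, 0.2, -1.7]
grip_width: 0.0109
grip_force: 59.9
```

Run:
```python
from h import *
st()
```

```text
t 25.4 p [ 0.6504 -0.1261  0.0618] yaw 31.8 tz [-0.e+00 -1.e-04 -1.e+00] F [-0.1   0.22 -1.66] M [-0.021  0.039 -0.022] w 0.0109 gf 59.90253567695618 q7 -1.05
```

>>> move_arm(increments=[[1, [0, 0, 0.005], [0, 0, 0]], [1, [0, 0, 0], [0, 0, 0]]])

```text
t: 25.6
eef_pos: [0.6505, -0.126, 0.0613]
ee_rot: [3.021, 0.861, 0.0]
force: [-0.2, -0.3, -1.4]
grip_width: 0.011
grip_force: 59.9
```

Run:
```python
from h import *
st()
```

```text
t 25.6 p [ 0.6505 -0.126   0.0613] yaw 31.8 tz [ 1.e-04 -1.e-04 -1.e+00] F [-0.22 -0.26 -1.41] M [-0.08   0.035 -0.013] w 0.011 gf 59.90200102329254 q7 -1.05
```

>>> move_arm(increments=[[1, [0, 0, 0.004], [0, 0, 0]], [1, [0, 0, 0], [0, 0, 0]]])

```text
t: 25.8
eef_pos: [0.6506, -0.126, 0.0612]
ee_rot: [3.021, 0.861, 0.0]
force: [-0.4, 0.1, -0.2]
grip_width: 0.0105
grip_force: 60.2
```

Run:
```python
from h import *
st()
```

```text
t 25.8 p [ 0.6506 -0.126   0.0612] yaw 31.8 tz [ 4.e-04 -1.e-04 -1.e+00] F [-0.38  0.06 -0.24] M [ 0.034  0.109 -0.021] w 0.0105 gf 60.20735800266266 q7 -1.05
```

>>> move_arm(increments=[[1, [0, 0, 0.003], [0, 0, 0]], [1, [0, 0, 0], [0, 0, 0]]])

```text
t: 26.0
eef_pos: [0.6506, -0.1261, 0.0611]
ee_rot: [3.021, 0.86, 0.001]
force: [-0.8, -0.3, 4.1]
grip_width: 0.0108
grip_force: 60.6
```

Run:
```python
from h import *
st()
```

```text
t 26.0 p [ 0.6506 -0.1261  0.0611] yaw 31.79 tz [ 5.e-04 -2.e-04 -1.e+00] F [-0.78 -0.32  4.07] M [-0.005  0.292 -0.098] w 0.0108 gf 60.5733597278595 q7 -1.05
```

The key stands on the floor of its hole. Release and rise.

>>> move_arm(increments=[[1, [0, 0, -0.003], [0, 0, 0]], [0.5, [0, 0, 0], [0, 0, 0]], [0, [0, 0, 0], [0, 0, 0]], [-1, [0, 0, 0], [0, 0, 0]], [-1, [0, 0, 0], [0, 0, 0]], [-1, [0, 0, 0], [0, 0, 0]], [-1, [0, 0, 0], [0, 0, 0]], [-1, [0, 0, 0], [0, 0, 0]]])

```text
t: 26.8
eef_pos: [0.6505, -0.126, 0.0609]
ee_rot: [3.021, 0.861, 0.0]
force: [0.3, 0.2, -0.2]
grip_width: 0.0856
grip_force: 0.0
```

Run:
```python
from h import *
st()
```

```text
t 26.8 p [ 0.6505 -0.126   0.0609] yaw 31.8 tz [ 1.e-04 -0.e+00 -1.e+00] F [ 0.31  0.16 -0.16] M [-0.022  0.037 -0.009] w 0.0856 gf 0.0 q7 -1.05
```

>>> move_arm(increments=[[-1, [0, 0, -0.15], [0, 0, 0]], [-1, [0, 0, -0.3], [0, 0, 0]], [-1, [0, 0, -0.4], [0, 0, 0]], [-1, [0, 0, -0.4], [0, 0, 0]], [-1, [0, 0, -0.3], [0, 0, 0]], [-1, [0, 0, 0], [0, 0, 0]]])

```text
t: 27.4
eef_pos: [0.6538, -0.1264, 0.2225]
ee_rot: [3.017, 0.859, 0.017]
force: [1.0, 0.3, 0.0]
grip_width: 0.0855
grip_force: 0.0
```

>>> move_arm(increments=[[-1, [-0.29, -0.2, 0], [0, 0, 0]], [-1, [-0.29, -0.2, 0], [0, 0, 0]], [-1, [-0.29, -0.2, 0], [0, 0, 0]], [-1, [-0.29, -0.2, 0], [0, 0, 0]], [-1, [-0.29, -0.2, 0], [0, 0, 0]], [-1, [-0.29, -0.2, 0], [0, 0, 0]], [-1, [0, 0, 0], [0, 0, 0]], [-1, [0, 0, 0], [0, 0, 0]]])

```text
t: 28.2
eef_pos: [0.4391, -0.1158, 0.2164]
ee_rot: [3.021, 0.86, 0.001]
force: [0.1, 1.0, 0.5]
grip_width: 0.0851
grip_force: 0.0
```

Run:
```python
from h import *
st()
a=grab('top');b=grab('scene')
def crop(f,u,v,w,h,s): return cv2.resize(f['pixels'][v:v+h,u:u+w,::-1],(w*s,h*s),interpolation=cv2.INTER_CUBIC)
cv2.imwrite('pics/z7.png',np.vstack([np.hstack([crop(a,262,138,60,50,6),crop(a,145,176,70,50,6)]),np.hstack([crop(b,240,145,60,50,6),crop(b,170,225,70,50,6)])]))
```

```text
t 28.2 p [ 0.4391 -0.1158  0.2164] yaw 31.8 tz [ 7.e-04 -3.e-04 -1.e+00] F [0.06 1.   0.53] M [ 0.026 -0.004  0.032] w 0.0851 gf 0.0 q7 -1.04
```

View pics/z7.png

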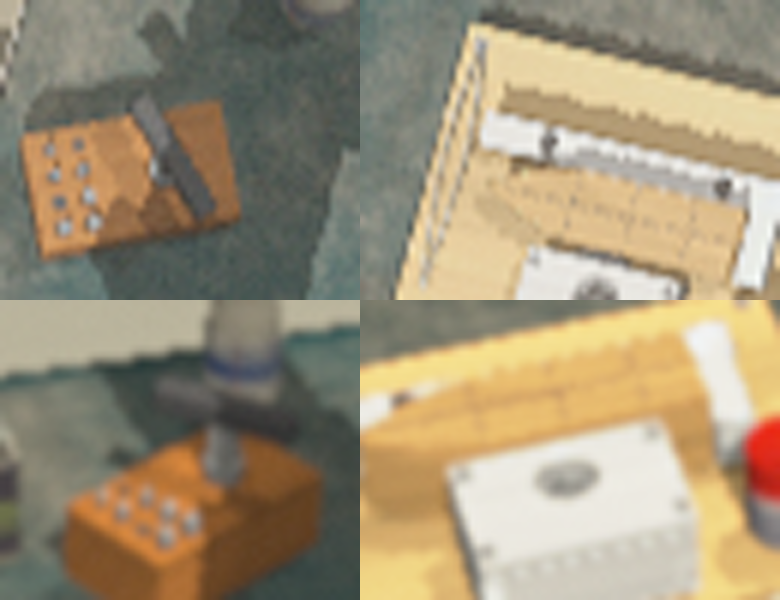

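The key stands upright in the tool block as before: bar at about (175,155) in the top crop and (225,405) in the scene crop. The blank lies against the fence and nothing else has moved. Handing in.

```bash
python3 -c "
from h import *
print(manip.finish_job())"
```

```text
the job is handed in; nothing more can be done
None
```

The job is handed in: the blank is clamped against its fence at about 0.38 N·m, the key is back in its hole in the tool block, and nothing else appears to have moved; it took about 28 s on the robot's clock, and the hand-in gave no verdict.

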